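# Clamp a whetstone in the stone holder

## Task

Clamp the blue-grey whetstone in the stone holder: loosen the yellow clamp knob (anticlockwise, to its stop), slide the blue jaw well open, clear of the stone's length, and slide the stone in between the jaws until its long side lies flat along the aluminium rail. Then push the blue jaw up until the stone is held with no play between the two jaws, tighten the knob fully clockwise and let go. Leave everything else on the bench where it is.

Things in the scene. Friction and masses are not known exactly. Their poses are not given: they have to be found in the camera images.
- holder: Stone holder, fixed: wooden board 240 (x) x 340 (y) x 15 mm. Origin: centre of the board's underside, on the bench; x away from the robot, y along the rail, z up. An aluminium rail (x 75 to 105 mm, top z 39) runs along y at the far side; its near face, x = 75, is the fence. Dark steel fixed jaw at the right end: x 28 to 74, y -150 to -115, top z 39. The blue jaw opens to +y.
- seat (a point): Where the stone's centre must finally be: holder x = 45, y = -40, z = 30 mm; axes as the holder's. There the stone touches the rail and the inner face (y = -115) of the fixed jaw.
- stone_center (a point): Centre of the loose blue-grey whetstone, 60 (x) x 150 (y) x 30 mm (z), 0.4 to 0.65 kg. It starts flat on the board's near side, in front of the jaws, up to 0.15 rad askew, its centre at y = -25 to +12 mm of the holder: pushed straight to the rail it clears both jaws if the blue one is fully open.
- jaw (a joint): Slide of the blue jaw along the rail, m: 0 = nearest the fixed jaw, 0.125 = open against its stop. The gap between the jaws is 0.090 + this value, so it reads 0.060 when it holds the 0.150 stone. Starts at 0 to 0.03. Free, it slides with about 3 N and stays where left; with the knob tight it holds against more than 30 N.
- jaw_top (a point): Centre of the top of the blue jaw's saddle, 62 mm above the bench; axes as the holder's. The saddle sits on the rail, 44 (x) x 44 (y) mm, z 40 to 62: push its upright -y or +y face, 22 mm either side of this point. The jaw's lower nose reaches towards the robot to the holder's x = 28 mm, z 17 to 39, with the same two y faces.
- knob (a joint): Turn of the yellow clamp knob, rad: 0 = fully loose (stop), grows clockwise seen from above, 1.4 = fully tight (stop). Starts at 1.2 to 1.4. Below 0.5 the jaw is free; from 0.6 up it clamps ever harder; call it loosened below 0.35, tight above 1.15. Needs 0.25 to 0.5 N m, stiffer as it tightens; let go fully tight it may ease back by up to 0.1.
- knob_grip (a point): Grip point on the yellow knob's axis, 84 mm above the bench, 22 mm above the saddle's top. The knob is a bar 70 (this point's x) x 14 mm (its y), z 69 to 93 mm above the bench, on a short stem; it turns about the vertical and rides on the jaw's saddle.
- paste_tin: Bystander: round jar, 48 mm across, 45 mm tall, on the board's near left corner. Origin under its centre.
- brown_stone: Bystander: brown stone 60 x 150 x 26 mm on the bench right of the holder. Origin under its centre.
- green_case: Bystander: green and orange case 75 x 160 x 52 mm, left of the holder. Origin under its centre.
- knife_jig: Bystander: yellow knife jig, 135 mm long (x), 34 mm tall, left of the holder. Origin on the bench under its handle.
- water_bottle: Bystander: bottle 70 mm across, 170 mm tall, well right of the holder. Origin under its centre.
- driver: Bystander: screwdriver 190 mm long, lying beyond the rail.
- strop: Bystander: leather strop on a wooden block, 65 x 180 x 20 mm, beyond the rail. Origin under its centre.
Not all that is in view belongs to the job. What is meant by the part that bears stone_center is not purple or turquoise, and is the smaller of those in its own colour.

How it is judged:
By the outcome, as a careful person would: the job done as asked, in the order asked, and still so for the second after the job is handed in, with the robot touching nothing.
It also fails if it takes over 72 s, if anything falls off the work surface, if the arm or the gripper's body presses on something with over 40 N, if the wrist force passes 120 N, or if a joint passes its speed limit or range.

## Robot

A 6-joint arm with a two-finger parallel gripper is mounted at the origin on the work surface. World frame = base frame: x ahead of the robot, y to its left, z up, the work surface at z = 0. Lengths are in m, angles in rad, forces in N, time in s.
With the tool pointing down it reaches from about 0.425 to 0.95 m from the base axis. Payload 3.5 kg.
Tool frame: the origin (TCP) lies at the very end of the fingers, on their centre line; the grasp point (between the pads) lies 19 mm behind it; z points along the fingers, y is the line along which they close (so a half turn about z gives the same grasp; the last joint's range is limited). The gripper opens to 85 mm and grips with 20 to 120 N. Pads are 22 mm wide; open, the fingers measure 114 mm over their backs; the gripper's body (76 mm by 85 mm) begins 54 mm behind the grasp point. The pads swing forward as they close: fully open they stand 13 mm farther back than shut.
Start: joints at [-1.363, 0.286, 1.577, -0, 1.279, -0.15], TCP at [0.236, -0.632, 0.195] pointing down, gripper open.
Joint ranges: [-2.77, 2.77], [-0.9, 2.22], [0.21, 2.48], [-1.53, 4.67], [0.24, 2.81], [-2.84, 2.84]. Speed limits (rad/s): [2.79, 2.79, 3.14, 3.14, 3.14, 3.14].

## Interface

Orientations are given as a unit quaternion [x, y, z, w].
In Python, from plant import ctrl, optics, sign_off gives the robot as it stands.
- The arm moves only by the shell command python3 -m creep 'ROWS' [FORCE]. ROWS is JSON, a list of rows, each an object of numbers: "x", "y", "z": the shift along the tool's x, y, z in mm; "rx", "ry", "rz": the turn, a rotation vector about the tool's x, y, z in degrees; "grip": the opening, from 0 (shut) to 1 (fully open). In form: [{"x": .., "y": .., "z": .., "rx": .., "ry": .., "rz": .., "grip": ..}, ...]. A call has exactly 10 rows; each row shifts and turns the commanded pose from where the row before left it, along the tool's axes as they then stand; what a row does not reach is not made up. A row lasts 1/12 s, in which the tool goes at most 41.7 mm and 7.16 degrees, less where a joint would pass 70% of its speed; a pose out of reach is approached as far as the arm can. A call with a gripper value outside its range is refused whole. The fingers move at their own pace and stop on an object; FORCE is the grip in N (left out, the last holds). Time passes only in rows, so rows that do not move let the fingers close, or fill a call up. It gives the time, the measured TCP pose, the force, the opening and the grip force at its end, in the units of the state.
- ctrl.get_state(): the state, without advancing time (a new reading comes with each control period).
- optics.read_camera(name): name is "scene" or "top"; returns a dict with "color" (384x512x3 uint8, blue, green, red), "K" (3x3 intrinsics, pixels), "D" ([k1, k2, p1, p2, k3] as OpenCV has them; the pictures are not rectified), "R" (3x3) and "t" (3): a world point X has camera coordinates R X + t. Camera axes: x right, y down, z forward; pixel columns grow to the right and rows downward; lengths in m; the calibration is good to about 2 mm. A picture is of the moment at which its call begins. There is no depth.
- sign_off(): hands the job in; it is judged then, once.
The state is a dict: "time": time; "qpos": joint angles; "dq": joint speeds; "joint_efforts": joint torques, N m; "eef_pos": TCP position; "tcp_rot": TCP orientation; "contact_force": force on the tool from outside, world axes, zero at the start; "wrist_torque": the same for the moment, N m; "opening": opening from 0.0 (shut) to 1.0 (fully open); "finger_force": force on a finger pad.
Only numpy, scipy, OpenCV 4.12 (cv2) and the standard library are available. Lean on these libraries where they do the work, as an engineer would, in place of code of your own. Each camera call takes 0.05 s, during which the arm holds its last target. There are 200 camera calls.

## Working session

There is one attempt and no reset: what is moved stays moved. The work goes in short steps, Python scripts to look and compute and a shell command to move; the robot and the scene stay as the last step left them, time stands still between calls to the robot, and variables do not carry over. Pictures are saved under pics/ and viewed, at most 10 in all, crops included, and the job is handed in when it is done.

```bash
ls; mkdir -p pics; python3 - <<'E'
from plant import ctrl, optics
import cv2
s=ctrl.get_state(); print(s)
for n in("scene","top"):
    c=optics.read_camera(n); cv2.imwrite(f"pics/{n}0.png",c["color"]); print(n,c["K"],c["D"],c["R"],c["t"])
E
```

```text
pics
{'time': 0.0, 'qpos': array([-1.36303045e+00,  2.87195320e-01,  1.57816197e+00, -2.26637351e-05,
        1.27861911e+00, -1.49993004e-01]), 'dq': array([-0.00094633,  0.00030428,  0.00157479, -0.00063488, -0.00015448,
        0.00032753]), 'joint_efforts': array([ 1.70171870e-05, -4.05984664e+01, -2.92625266e+01, -1.46999441e-04,
        5.85648901e-03,  3.24617837e-06]), 'eef_pos': array([ 0.23624042, -0.63151854,  0.19403566]), 'tcp_rot': array([ 9.84042406e-01,  1.77930106e-01, -4.52673540e-05, -1.19106203e-03]), 'contact_force': array([-0.00535566,  0.15475127, -0.01263171]), 'wrist_torque': array([ 0.06355675,  0.01617384, -0.06889327]), 'finger_force': 0.0, 'opening': 1.000720859477411}
scene [[374.81910177   0.         255.16409048]
 [  0.         374.81910177 194.53414248]
 [  0.           0.           1.        ]] [0.00807004 0.         0.         0.         0.        ] [[ 0.43485595  0.90033871 -0.0170446 ]
 [ 0.66393699 -0.33334813 -0.66937784]
 [-0.60834856  0.2797664  -0.74272659]] [-0.20585008 -0.2949224   1.41708769]
top [[382.26784466   0.         254.66615392]
 [  0.         382.26784466 184.04687092]
 [  0.           0.           1.        ]] [0.01436632 0.         0.         0.         0.        ] [[-0.02097041 -0.99977179  0.0040754 ]
 [-0.99791739  0.02068246 -0.06109918]
 [ 0.06100095 -0.00534819 -0.99812338]] [-1.32086549e-03  5.07382584e-01  1.32418770e+00]
```

View pics/top0.png

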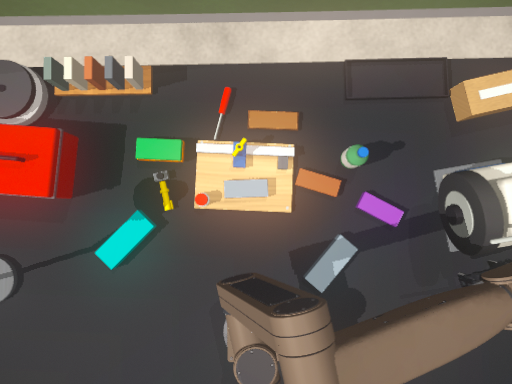

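View pics/scene0.png

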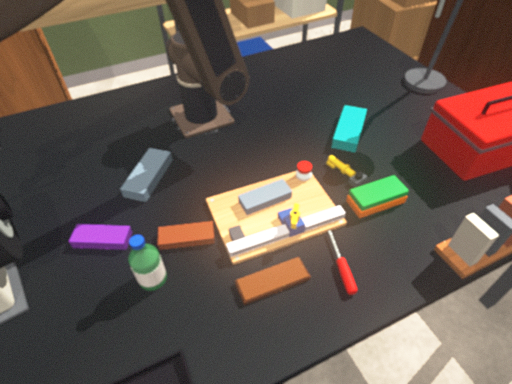

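The top view shows the board at about cols 195–294, rows 140–212. The small blue-grey stone is on it at (245,188), the yellow knob at (239,147), the blue jaw just below the knob, and the tin at (202,199). The larger grey block at (331,263) is the decoy. Next I measure.

```bash
cat > h.py <<'E'
import numpy as np, cv2
from plant import ctrl, optics
def ray(c,px,z):
    u=cv2.undistortPoints(np.array(px,float).reshape(-1,1,2),c["K"],c["D"]).reshape(-1,2)
    d=np.c_[u,np.ones(len(u))]@c["R"]; o=-c["R"].T@c["t"]; z=np.broadcast_to(z,len(u))
    return o+d*((z-o[2])/d[:,2])[:,None]
def proj(c,P):
    return cv2.projectPoints(np.array(P,float).reshape(-1,1,3),cv2.Rodrigues(c["R"])[0],c["t"],c["K"],c["D"])[0].reshape(-1,2)
def blobs(c,lo,hi,roi,minA=15):
    x0,y0,x1,y1=roi; hsv=cv2.cvtColor(c["color"],cv2.COLOR_BGR2HSV)
    m=np.zeros(hsv.shape[:2],np.uint8); m[y0:y1,x0:x1]=cv2.inRange(hsv,lo,hi)[y0:y1,x0:x1]
    cs=cv2.findContours(m,cv2.RETR_EXTERNAL,cv2.CHAIN_APPROX_NONE)[0]
    return sorted([k for k in cs if cv2.contourArea(k)>=minA],key=cv2.contourArea)[::-1]
def rect(c,k,z):
    P=ray(c,k.reshape(-1,2),z)[:,:2]*1000
    return cv2.minAreaRect(P.astype(np.float32))
E
python3 - <<'E'
from h import *
c=optics.read_camera("top")
roi=(188,130,302,220)
for n,lo,hi,z in [("board",(8,50,90),(25,200,255),.015),("stone",(90,25,60),(125,110,255),.045),("blue",(105,130,40),(130,255,255),.062),("yellow",(22,150,120),(35,255,255),.093),("white",(0,0,190),(180,40,255),.039)]:
    for k in blobs(c,lo,hi,roi)[:3]: print(n,cv2.contourArea(k),cv2.boundingRect(k),rect(c,k,z))
im=c["color"][130:220,185:305]; cv2.imwrite("pics/crop1.png",cv2.resize(im,None,fx=6,fy=6,interpolation=cv2.INTER_CUBIC))
E
```

```text
board 9893.5 (188, 130, 114, 90) ((542.7278442382812, 22.769546508789062), (398.46356201171875, 313.6109313964844), 88.8025894165039)
stone 141.0 (233, 144, 13, 24) ((605.0391845703125, 40.102378845214844), (41.28752899169922, 79.67123413085938), 88.88331604003906)
yellow 82.5 (232, 138, 15, 18) ((627.5113525390625, 37.5659294128418), (23.805940628051758, 70.07906341552734), 62.49874496459961)
white 704.5 (224, 179, 44, 19) ((492.81671142578125, 20.39771270751953), (60.44219207763672, 148.8396453857422), 0.9256769418716431)
white 380.0 (246, 145, 48, 11) ((622.826416015625, -65.63484954833984), (162.79898071289062, 34.87203598022461), 88.82177734375)
white 300.5 (196, 141, 38, 13) ((636.1041870117188, 125.18309020996094), (127.99491882324219, 38.04582214355469), 85.249267578125)
```

View pics/crop1.png

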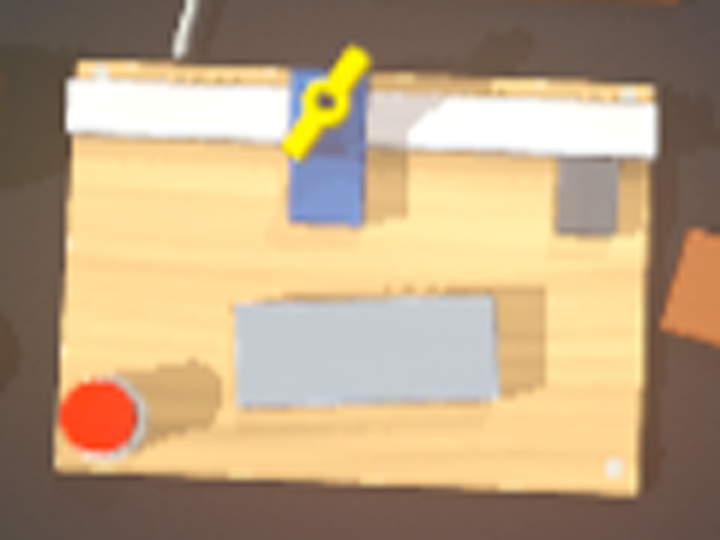

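The crop shows the board's corners, the rail's near edge, the blue jaw's saddle and nose at crop X 290–365, and the knob's hub at (325,100) with its bar askew. The stone spans X 234–498, Y 296–408, and the fixed jaw X 557–617. I turn these into world points.

```bash
python3 - <<'E'
from h import *
c=optics.read_camera("top")
f=lambda pts,z: ray(c,np.array(pts)/6+[185-.42,130-.42],z)[:,:2]*1000
np.set_printoptions(precision=1,suppress=True)
B=f([(78,62),(655,85),(637,495),(56,470)],.015); ctr=B.mean(0)
yd=(B[0]+B[3]-B[1]-B[2]); yd/=np.linalg.norm(yd)
R=f([(68,132),(655,157)],.039); rd=(R[0]-R[1]); print("board",B,ctr,yd,"rail near",R,np.linalg.norm(rd)); rd/=np.linalg.norm(rd)
print("yaw",np.degrees(np.arctan2(-yd[0],yd[1])),np.degrees(np.arctan2(-rd[0],rd[1])))
ex=np.array([rd[1],-rd[0]])
if ex[0]<0: ex=-ex
H=lambda p:np.c_[(p-ctr)@ex,(p-ctr)@rd]
print("railH",H(R),"fixed",H(f([(557,158),(557,234),(617,236)],.039)))
K=f([(325,100),(357,50),(292,155)],.093);print("knob",K,H(K))
d=K[1]-K[2]; print("bar angle from +x to +y",np.degrees(np.arctan2(d[1],d[0])))
print("saddle R",H(f([(366,75),(365,150),(290,70)],.062)),"nose",H(f([(289,222),(363,224)],.039)))
S=f([(234,303),(494,296),(498,398),(238,408)],.045); print("stone",S,S.mean(0),H(S),H(S).mean(0))
print(c["R"].T@-c["t"])
# scene knob centroid
c=optics.read_camera("scene")
for k in blobs(c,(22,150,120),(35,255,255),(200,170,350,260)): print(cv2.boundingRect(k),rect(c,k,.085))
E
```

```text
board [[ 667.4  186.1]
 [ 646.9 -152.8]
 [ 406.6 -135.8]
 [ 428.3  201.8]] [537.3  24.8] [0.1 1. ] rail near [[ 622.5  189. ]
 [ 601.1 -149. ]] 338.6293208542627
yaw -3.561649223962046 -3.6201780394919894
railH [[  74.6  169.2]
 [  74.6 -169.5]] fixed [[  71.6 -113. ]
 [  27.7 -114.7]
 [  28.  -149.3]]
knob [[629.3  38.7]
 [656.9  20.5]
 [599.1  57.5]] [[ 91.   19.7]
 [119.6   3.2]
 [ 59.6  36.5]]
bar angle from +x to +y -32.6474473083191
saddle R [[111.2  -1.5]
 [ 68.4  -2.8]
 [112.2  41.7]] nose [[28.  39.6]
 [28.7 -3. ]]
stone [[521.3  94.5]
 [522.2 -54.1]
 [463.9 -55.1]
 [461.3  93.2]] [492.2  19.6] [[-20.4  68.5]
 [-10.1 -79.7]
 [-68.2 -84.4]
 [-80.2  63.4]] [-44.7  -8. ]
[ 0.4 -0.   1.4]
(291, 204, 8, 21) ((627.1553955078125, 42.02068328857422), (18.334800720214844, 68.28067016601562), 59.84688186645508)
(340, 170, 10, 7) ((560.5921020507812, 247.76673889160156), (26.002199172973633, 24.572542190551758), 63.19514465332031)
```

```bash
python3 -m creep '[{"x":30.1,"y":-24.6},{"x":30.1,"y":-24.6},{"x":30.1,"y":-24.6},{"x":30.1,"y":-24.6},{"x":30.1,"y":-24.6},{"x":30.1,"y":-24.6},{"x":30.1,"y":-24.6},{"x":30.1,"y":-24.6},{"x":30.1,"y":-24.6},{"x":30.1,"y":-24.6}]' 80
python3 -m creep '[{"x":30.1,"y":-24.6},{"x":30.1,"y":-24.6},{"x":30.1,"y":-24.6},{"x":30.1,"y":-24.6},{"x":30.1,"y":-24.6},{"x":30.1,"y":-24.6},{"x":30.1,"y":-24.6},{"x":30.1,"y":-24.6},{"x":30.1,"y":-24.6},{"x":30.1,"y":-24.6}]'
python3 -m creep '[{"rz":6},{"rz":6},{"rz":6},{"rz":6},{"rz":6},{"rz":6},{"rz":6},{"rz":6},{"rz":5.1},{}]'
```

```text
$[0]: bad value
$[0]: bad value
$[0]: bad value
```

```bash
python3 -m creep '[{"x":30.1,"y":-24.6,"z":0,"rx":0,"ry":0,"rz":0,"grip":1},{"x":30.1,"y":-24.6,"z":0,"rx":0,"ry":0,"rz":0,"grip":1},{"x":30.1,"y":-24.6,"z":0,"rx":0,"ry":0,"rz":0,"grip":1},{"x":30.1,"y":-24.6,"z":0,"rx":0,"ry":0,"rz":0,"grip":1},{"x":30.1,"y":-24.6,"z":0,"rx":0,"ry":0,"rz":0,"grip":1},{"x":30.1,"y":-24.6,"z":0,"rx":0,"ry":0,"rz":0,"grip":1},{"x":30.1,"y":-24.6,"z":0,"rx":0,"ry":0,"rz":0,"grip":1},{"x":30.1,"y":-24.6,"z":0,"rx":0,"ry":0,"rz":0,"grip":1},{"x":30.1,"y":-24.6,"z":0,"rx":0,"ry":0,"rz":0,"grip":1},{"x":30.1,"y":-24.6,"z":0,"rx":0,"ry":0,"rz":0,"grip":1}]' 80
```

```text
time: 1.08
eef_pos: [0.4328, -0.2946, 0.1955]
tcp_rot: [0.984, 0.178, 0.0, 0.0]
contact_force: [-0.1, -1.0, -0.6]
opening: 1.001
finger_force: 0.0
```

```bash
python3 -m creep '[{"x":30.1,"y":-24.6,"z":0,"rx":0,"ry":0,"rz":0,"grip":1},{"x":30.1,"y":-24.6,"z":0,"rx":0,"ry":0,"rz":0,"grip":1},{"x":30.1,"y":-24.6,"z":0,"rx":0,"ry":0,"rz":0,"grip":1},{"x":30.1,"y":-24.6,"z":0,"rx":0,"ry":0,"rz":0,"grip":1},{"x":30.1,"y":-24.6,"z":0,"rx":0,"ry":0,"rz":0,"grip":1},{"x":30.1,"y":-24.6,"z":0,"rx":0,"ry":0,"rz":0,"grip":1},{"x":30.1,"y":-24.6,"z":0,"rx":0,"ry":0,"rz":0,"grip":1},{"x":30.1,"y":-24.6,"z":0,"rx":0,"ry":0,"rz":0,"grip":1},{"x":30.1,"y":-24.6,"z":0,"rx":0,"ry":0,"rz":0,"grip":1},{"x":30.1,"y":-24.6,"z":0,"rx":0,"ry":0,"rz":0,"grip":1}]' 
python3 -m creep '[{"x":0,"y":0,"z":0,"rx":0,"ry":0,"rz":6,"grip":1},{"x":0,"y":0,"z":0,"rx":0,"ry":0,"rz":6,"grip":1},{"x":0,"y":0,"z":0,"rx":0,"ry":0,"rz":6,"grip":1},{"x":0,"y":0,"z":0,"rx":0,"ry":0,"rz":6,"grip":1},{"x":0,"y":0,"z":0,"rx":0,"ry":0,"rz":6,"grip":1},{"x":0,"y":0,"z":0,"rx":0,"ry":0,"rz":6,"grip":1},{"x":0,"y":0,"z":0,"rx":0,"ry":0,"rz":6,"grip":1},{"x":0,"y":0,"z":0,"rx":0,"ry":0,"rz":6,"grip":1},{"x":0,"y":0,"z":0,"rx":0,"ry":0,"rz":5,"grip":1},{"x":0,"y":0,"z":0,"rx":0,"ry":0,"rz":0,"grip":1}]' 
python3 -c "
from h import *
c=optics.read_camera('scene'); cv2.imwrite('pics/s2.png',cv2.resize(c['color'][120:290,180:380],None,fx=4,fy=4,interpolation=cv2.INTER_CUBIC))"
```

```text
time: 1.92
eef_pos: [0.6286, 0.0414, 0.1954]
tcp_rot: [0.984, 0.178, 0.0, 0.0]
contact_force: [0.3, 0.4, -0.2]
opening: 1.003
finger_force: 0.0
time: 2.75
eef_pos: [0.6279, 0.0395, 0.1953]
tcp_rot: [0.96, -0.281, -0.0, 0.0]
contact_force: [0.2, 0.3, 0.2]
opening: 1.002
finger_force: 0.0
```

View pics/s2.png

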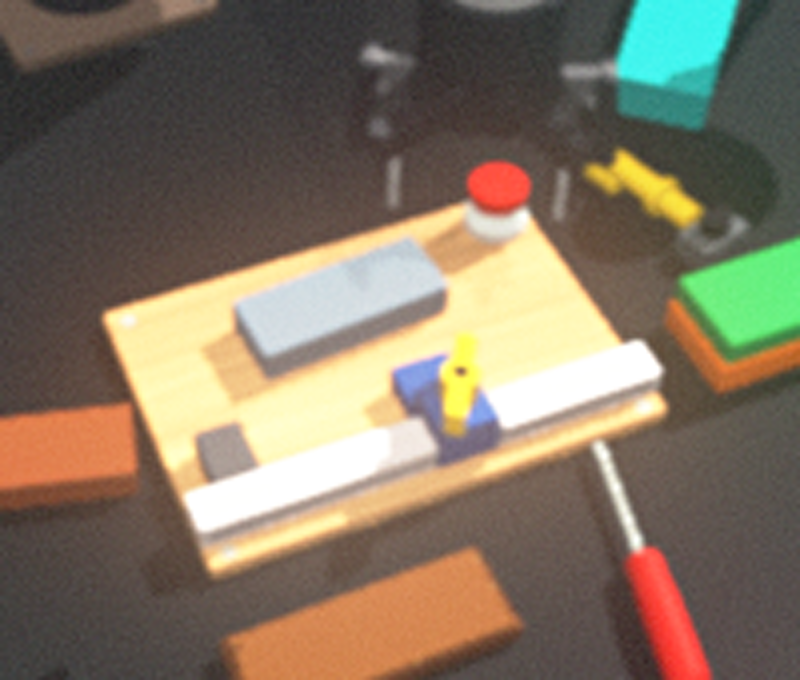

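The gripper hangs above the knob (fingertips at crop (393,185) and (562,190)), the hub is at crop (460,371), and nothing has been disturbed. I descend and grip.

```bash
python3 -m creep '[{"x":0,"y":0,"z":16,"rx":0,"ry":0,"rz":0,"grip":1},{"x":0,"y":0,"z":16,"rx":0,"ry":0,"rz":0,"grip":1},{"x":0,"y":0,"z":16,"rx":0,"ry":0,"rz":0,"grip":1},{"x":0,"y":0,"z":16,"rx":0,"ry":0,"rz":0,"grip":1},{"x":0,"y":0,"z":16,"rx":0,"ry":0,"rz":0,"grip":1},{"x":0,"y":0,"z":16,"rx":0,"ry":0,"rz":0,"grip":1},{"x":0,"y":0,"z":16,"rx":0,"ry":0,"rz":0,"grip":1},{"x":0,"y":0,"z":12,"rx":0,"ry":0,"rz":0,"grip":1},{"x":0,"y":0,"z":0,"rx":0,"ry":0,"rz":0,"grip":1},{"x":0,"y":0,"z":0,"rx":0,"ry":0,"rz":0,"grip":1}]' 
python3 -m creep '[{"x":0,"y":0,"z":0,"rx":0,"ry":0,"rz":0,"grip":0.5},{"x":0,"y":0,"z":0,"rx":0,"ry":0,"rz":0,"grip":0.3},{"x":0,"y":0,"z":0,"rx":0,"ry":0,"rz":0,"grip":0},{"x":0,"y":0,"z":0,"rx":0,"ry":0,"rz":0,"grip":0},{"x":0,"y":0,"z":0,"rx":0,"ry":0,"rz":0,"grip":0},{"x":0,"y":0,"z":0,"rx":0,"ry":0,"rz":0,"grip":0},{"x":0,"y":0,"z":0,"rx":0,"ry":0,"rz":0,"grip":0},{"x":0,"y":0,"z":0,"rx":0,"ry":0,"rz":0,"grip":0},{"x":0,"y":0,"z":0,"rx":0,"ry":0,"rz":0,"grip":0},{"x":0,"y":0,"z":0,"rx":0,"ry":0,"rz":0,"grip":0}]' 60
python3 -c "
from plant import ctrl; s=ctrl.get_state(); print(s['wrist_torque'],s['qpos'])"
```

```text
time: 3.63
eef_pos: [0.6275, 0.0395, 0.0707]
tcp_rot: [0.96, -0.279, -0.001, 0.0]
contact_force: [-0.8, -0.2, 0.5]
opening: 0.998
finger_force: 0.0
time: 4.47
eef_pos: [0.6279, 0.0394, 0.0714]
tcp_rot: [0.96, -0.28, -0.0, 0.0]
contact_force: [-0.0, -0.0, 0.1]
opening: 0.003
finger_force: 0.0
[-0.0087957  -0.04982654 -0.0138405 ] [-9.83349871e-02  3.12745404e-01  1.78403823e+00 -3.76177695e-06
  1.04491685e+00  2.03967709e+00]
```

```bash
python3 -c "
from h import *
c=optics.read_camera('scene'); a=cv2.resize(c['color'][160:260,240:370],None,fx=5,fy=5,interpolation=cv2.INTER_CUBIC)
cv2.imwrite('pics/s3.png',a)
print(proj(c,[[.628,.0395,.0714],[.628,.0395,.093]]))"
```

```text
[[293.51072305 217.5865506 ]
 [293.99873827 212.41746008]]
```

View pics/s3.png

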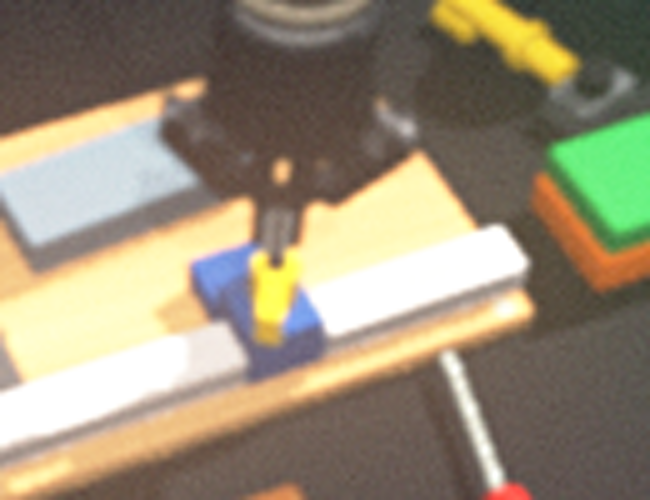

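```bash
python3 -c "
from h import *
c=optics.read_camera('scene')
print(proj(c,[[.6279,.0395,.195],[.6279,.0395,.208],[.6279,.0395,.110],[.599,.0575,.093],[.657,.0205,.093]]))
print(ray(c,[[295,212.5]],.0714),ray(c,[[299.4,173]],.208))
t=optics.read_camera('top'); print(-t['R'].T@t['t'],-c['R'].T@c['t'])
h=t['color'][100:250,150:350]; cv2.imwrite('pics/t3.png',cv2.resize(h,None,fx=4,fy=4))
s=ctrl.get_state(); print(s['eef_pos'],s['opening'])"
```

```text
[[296.51901684 185.49576333]
 [296.87394377 181.73952638]
 [294.37494308 208.20169026]
 [294.46541432 202.54199959]
 [293.16777859 222.9020905 ]]
[[0.61465628 0.05168817 0.0714    ]] [[0.60507125 0.05975948 0.208     ]]
[ 0.4255215  -0.00473247  1.35270875] [ 1.14740828 -0.30943055  0.85158557]
[0.62798749 0.03943979 0.07142308] 0.0010703238574404877
```

View pics/t3.png

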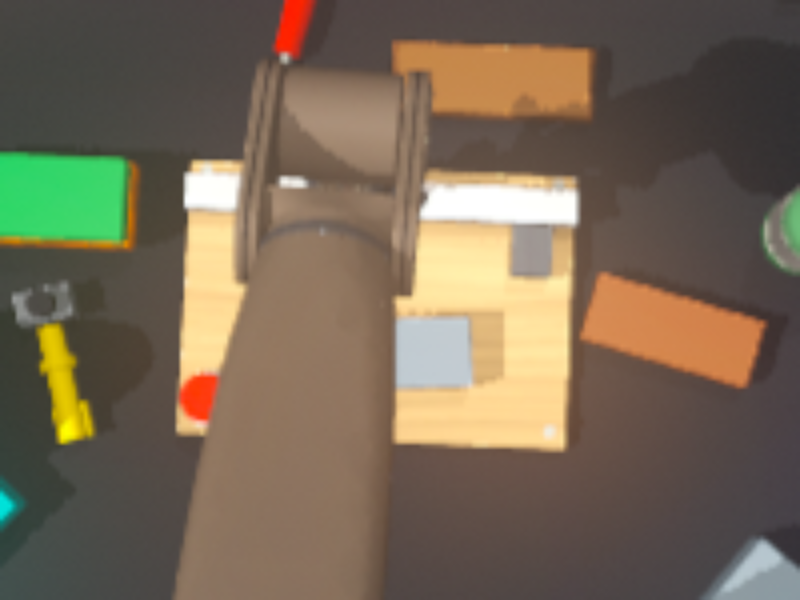

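The scene picture shows the closed fingertips at about px (295,212), level with the knob's hub top. They closed just above the bar, roughly 22 mm higher than the reported TCP height. I open, lower 20 mm and close gently.

```bash
python3 -m creep '[{"x":0,"y":0,"z":-5,"rx":0,"ry":0,"rz":0,"grip":1},{"x":0,"y":0,"z":0,"rx":0,"ry":0,"rz":0,"grip":1},{"x":0,"y":0,"z":0,"rx":0,"ry":0,"rz":0,"grip":1},{"x":0,"y":0,"z":0,"rx":0,"ry":0,"rz":0,"grip":1},{"x":0,"y":0,"z":0,"rx":0,"ry":0,"rz":0,"grip":1},{"x":0,"y":0,"z":0,"rx":0,"ry":0,"rz":0,"grip":1},{"x":0,"y":0,"z":8,"rx":0,"ry":0,"rz":0,"grip":1},{"x":0,"y":0,"z":8,"rx":0,"ry":0,"rz":0,"grip":1},{"x":0,"y":0,"z":8,"rx":0,"ry":0,"rz":0,"grip":1},{"x":0,"y":0,"z":0,"rx":0,"ry":0,"rz":0,"grip":1}]' 
python3 -c "
from h import *
c=optics.read_camera('scene'); a=cv2.resize(c['color'][150:250,235:365],None,fx=5,fy=5,interpolation=cv2.INTER_CUBIC)
a=cv2.convertScaleAbs(a,alpha=1.8,beta=20);cv2.imwrite('pics/s4.png',a)"
```

```text
time: 5.45
eef_pos: [0.6259, 0.0396, 0.0492]
tcp_rot: [0.96, -0.28, -0.003, 0.0]
contact_force: [-0.4, 0.6, -0.9]
opening: 0.999
finger_force: 0.0
```

View pics/s4.png

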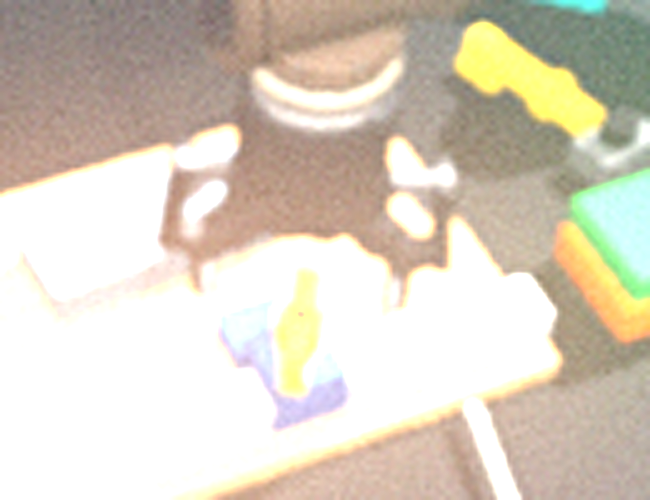

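The open fingertips appear at crop (208,315) and (390,305), either side of the knob bar at (298,330). I close gently and check the opening.

```bash
python3 -m creep '[{"x":0,"y":0,"z":0,"rx":0,"ry":0,"rz":0,"grip":0.5},{"x":0,"y":0,"z":0,"rx":0,"ry":0,"rz":0,"grip":0.3},{"x":0,"y":0,"z":0,"rx":0,"ry":0,"rz":0,"grip":0},{"x":0,"y":0,"z":0,"rx":0,"ry":0,"rz":0,"grip":0},{"x":0,"y":0,"z":0,"rx":0,"ry":0,"rz":0,"grip":0},{"x":0,"y":0,"z":0,"rx":0,"ry":0,"rz":0,"grip":0},{"x":0,"y":0,"z":0,"rx":0,"ry":0,"rz":0,"grip":0},{"x":0,"y":0,"z":0,"rx":0,"ry":0,"rz":0,"grip":0},{"x":0,"y":0,"z":0,"rx":0,"ry":0,"rz":0,"grip":0},{"x":0,"y":0,"z":0,"rx":0,"ry":0,"rz":0,"grip":0}]' 25
python3 -c "
from h import *
print(ctrl.get_state()['wrist_torque'])
c=optics.read_camera('scene'); a=cv2.resize(c['color'][150:250,235:365],None,fx=5,fy=5,interpolation=cv2.INTER_CUBIC)
cv2.imwrite('pics/s5.png',a)"
```

```text
time: 6.33
eef_pos: [0.6289, 0.0404, 0.053]
tcp_rot: [0.96, -0.28, 0.001, -0.001]
contact_force: [2.3, 4.8, 1.4]
opening: 0.151
finger_force: 26.5
[ 0.85255859 -0.41285116 -0.09325291]
```

The opening is 0.15 (about 13 mm), so the knob is gripped. I raise the grip force and turn anticlockwise.

```bash
python3 -m creep '[{"x":0,"y":0,"z":0,"rx":0,"ry":0,"rz":0,"grip":0},{"x":0,"y":0,"z":0,"rx":0,"ry":0,"rz":0,"grip":0},{"x":0,"y":0,"z":0,"rx":0,"ry":0,"rz":-5,"grip":0},{"x":0,"y":0,"z":0,"rx":0,"ry":0,"rz":-5,"grip":0},{"x":0,"y":0,"z":0,"rx":0,"ry":0,"rz":-5,"grip":0},{"x":0,"y":0,"z":0,"rx":0,"ry":0,"rz":-5,"grip":0},{"x":0,"y":0,"z":0,"rx":0,"ry":0,"rz":-5,"grip":0},{"x":0,"y":0,"z":0,"rx":0,"ry":0,"rz":-5,"grip":0},{"x":0,"y":0,"z":0,"rx":0,"ry":0,"rz":-5,"grip":0},{"x":0,"y":0,"z":0,"rx":0,"ry":0,"rz":0,"grip":0}]' 80
python3 -c "
from h import *
print(ctrl.get_state()['wrist_torque'])
c=optics.read_camera('scene'); a=cv2.resize(c['color'][150:250,235:365],None,fx=5,fy=5,interpolation=cv2.INTER_CUBIC)
cv2.imwrite('pics/s6.png',a)"
```

```text
time: 7.22
eef_pos: [0.6287, 0.0396, 0.053]
tcp_rot: [1.0, 0.022, 0.001, -0.0]
contact_force: [2.0, 2.7, 2.0]
opening: 0.124
finger_force: 77.8
[ 0.59676549 -0.3514629  -0.04042347]
```

View pics/s6.png

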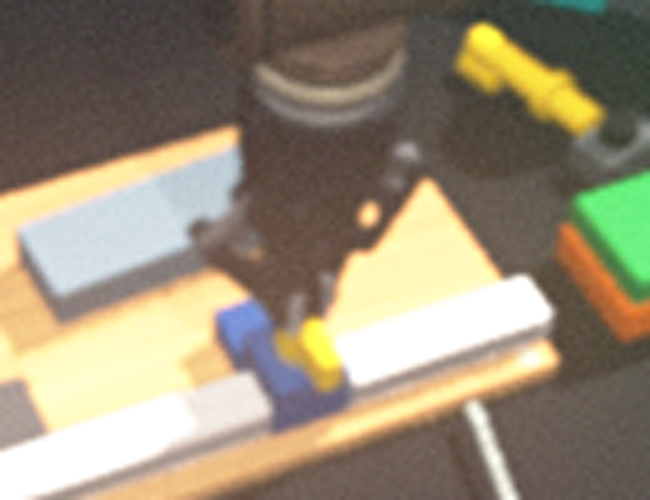

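The fingers hold the bar at crop (310,340) and it has turned with them. I continue to the stop.

```bash
python3 -m creep '[{"x":0,"y":0,"z":0,"rx":0,"ry":0,"rz":-5,"grip":0},{"x":0,"y":0,"z":0,"rx":0,"ry":0,"rz":-5,"grip":0},{"x":0,"y":0,"z":0,"rx":0,"ry":0,"rz":-5,"grip":0},{"x":0,"y":0,"z":0,"rx":0,"ry":0,"rz":-5,"grip":0},{"x":0,"y":0,"z":0,"rx":0,"ry":0,"rz":-5,"grip":0},{"x":0,"y":0,"z":0,"rx":0,"ry":0,"rz":-5,"grip":0},{"x":0,"y":0,"z":0,"rx":0,"ry":0,"rz":-2,"grip":0},{"x":0,"y":0,"z":0,"rx":0,"ry":0,"rz":-2,"grip":0},{"x":0,"y":0,"z":0,"rx":0,"ry":0,"rz":0,"grip":0},{"x":0,"y":0,"z":0,"rx":0,"ry":0,"rz":0,"grip":0}]' 
python3 -c "
from h import *
print(ctrl.get_state()['wrist_torque'])"
python3 -m creep '[{"x":0,"y":0,"z":0,"rx":0,"ry":0,"rz":-2,"grip":0},{"x":0,"y":0,"z":0,"rx":0,"ry":0,"rz":-2,"grip":0},{"x":0,"y":0,"z":0,"rx":0,"ry":0,"rz":-2,"grip":0},{"x":0,"y":0,"z":0,"rx":0,"ry":0,"rz":0,"grip":0},{"x":0,"y":0,"z":0,"rx":0,"ry":0,"rz":0,"grip":0},{"x":0,"y":0,"z":0,"rx":0,"ry":0,"rz":0,"grip":0},{"x":0,"y":0,"z":0,"rx":0,"ry":0,"rz":0,"grip":0},{"x":0,"y":0,"z":0,"rx":0,"ry":0,"rz":0,"grip":0},{"x":0,"y":0,"z":0,"rx":0,"ry":0,"rz":0,"grip":0},{"x":0,"y":0,"z":0,"rx":0,"ry":0,"rz":0,"grip":0}]' 
python3 -c "
from h import *
print(ctrl.get_state()['wrist_torque'])"
```

```text
time: 8.1
eef_pos: [0.6289, 0.0389, 0.053]
tcp_rot: [0.95, 0.312, 0.001, 0.001]
contact_force: [2.7, -0.2, 0.5]
opening: 0.12
finger_force: 78.1
[ 0.12247879 -0.60397082 -0.13127455]
time: 8.93
eef_pos: [0.6289, 0.0389, 0.0531]
tcp_rot: [0.932, 0.362, 0.001, 0.001]
contact_force: [4.1, -0.9, 3.2]
opening: 0.124
finger_force: 81.2
[-0.2562715  -0.84683316 -0.92798162]
```

The wrist torque rose to −0.93 N m, so the knob is at its loose stop. I ease back slightly and drag the jaw open along the rail by the knob.

```bash
python3 -m creep '[{"x":0,"y":0,"z":0,"rx":0,"ry":0,"rz":3,"grip":0},{"x":3,"y":-3.2,"z":0,"rx":0,"ry":0,"rz":0,"grip":0},{"x":8,"y":-8.55,"z":0,"rx":0,"ry":0,"rz":0,"grip":0},{"x":8,"y":-8.55,"z":0,"rx":0,"ry":0,"rz":0,"grip":0},{"x":8,"y":-8.55,"z":0,"rx":0,"ry":0,"rz":0,"grip":0},{"x":8,"y":-8.55,"z":0,"rx":0,"ry":0,"rz":0,"grip":0},{"x":8,"y":-8.55,"z":0,"rx":0,"ry":0,"rz":0,"grip":0},{"x":8,"y":-8.55,"z":0,"rx":0,"ry":0,"rz":0,"grip":0},{"x":8,"y":-8.55,"z":0,"rx":0,"ry":0,"rz":0,"grip":0},{"x":0,"y":0,"z":0,"rx":0,"ry":0,"rz":0,"grip":0}]'
python3 -m creep '[{"x":3,"y":-3.2,"z":0,"rx":0,"ry":0,"rz":0,"grip":0},{"x":3,"y":-3.2,"z":0,"rx":0,"ry":0,"rz":0,"grip":0},{"x":3,"y":-3.2,"z":0,"rx":0,"ry":0,"rz":0,"grip":0},{"x":1,"y":-1.1,"z":0,"rx":0,"ry":0,"rz":0,"grip":0},{"x":0,"y":0,"z":0,"rx":0,"ry":0,"rz":0,"grip":0},{"x":0,"y":0,"z":0,"rx":0,"ry":0,"rz":0,"grip":0},{"x":0,"y":0,"z":0,"rx":0,"ry":0,"rz":0,"grip":0},{"x":0,"y":0,"z":0,"rx":0,"ry":0,"rz":0,"grip":0},{"x":0,"y":0,"z":0,"rx":0,"ry":0,"rz":0,"grip":0},{"x":0,"y":0,"z":0,"rx":0,"ry":0,"rz":0,"grip":0}]'
python3 -c "
from h import *
print(ctrl.get_state()['wrist_torque'])"
```

```text
time: 9.77
eef_pos: [0.6347, 0.1266, 0.053]
tcp_rot: [0.941, 0.34, 0.001, 0.001]
contact_force: [5.9, 2.2, 1.6]
opening: 0.122
finger_force: 79.1
time: 10.6
eef_pos: [0.6355, 0.1393, 0.053]
tcp_rot: [0.941, 0.339, 0.001, 0.002]
contact_force: [5.1, -1.3, 2.5]
opening: 0.12
finger_force: 79.1
[-0.28224201 -0.98743617 -0.364358  ]
```

```bash
python3 -m creep '[{"x":0,"y":0,"z":0,"rx":0,"ry":0,"rz":0,"grip":0.4},{"x":0,"y":0,"z":0,"rx":0,"ry":0,"rz":0,"grip":1},{"x":0,"y":0,"z":0,"rx":0,"ry":0,"rz":0,"grip":1},{"x":0,"y":0,"z":0,"rx":0,"ry":0,"rz":0,"grip":1},{"x":0,"y":0,"z":0,"rx":0,"ry":0,"rz":0,"grip":1},{"x":0,"y":0,"z":-25,"rx":0,"ry":0,"rz":0,"grip":1},{"x":0,"y":0,"z":-25,"rx":0,"ry":0,"rz":0,"grip":1},{"x":0,"y":0,"z":-25,"rx":0,"ry":0,"rz":0,"grip":1},{"x":0,"y":0,"z":-25,"rx":0,"ry":0,"rz":0,"grip":1},{"x":0,"y":0,"z":-25,"rx":0,"ry":0,"rz":0,"grip":1}]'
python3 -m creep '[{"x":0,"y":0,"z":0,"rx":0,"ry":0,"rz":7,"grip":1},{"x":0,"y":0,"z":0,"rx":0,"ry":0,"rz":7,"grip":1},{"x":0,"y":0,"z":0,"rx":0,"ry":0,"rz":7,"grip":1},{"x":0,"y":0,"z":0,"rx":0,"ry":0,"rz":7,"grip":1},{"x":0,"y":0,"z":0,"rx":0,"ry":0,"rz":7,"grip":1},{"x":0,"y":0,"z":0,"rx":0,"ry":0,"rz":7,"grip":1},{"x":0,"y":0,"z":0,"rx":0,"ry":0,"rz":1.1,"grip":1},{"x":-27.5,"y":18.4,"z":0,"rx":0,"ry":0,"rz":0,"grip":1},{"x":-27.5,"y":18.4,"z":0,"rx":0,"ry":0,"rz":0,"grip":1},{"x":-27.5,"y":18.4,"z":0,"rx":0,"ry":0,"rz":0,"grip":1}]'
python3 -m creep '[{"x":-27.5,"y":18.4,"z":0,"rx":0,"ry":0,"rz":0,"grip":1},{"x":-27.5,"y":18.4,"z":0,"rx":0,"ry":0,"rz":0,"grip":1},{"x":-27.5,"y":18.4,"z":0,"rx":0,"ry":0,"rz":0,"grip":1},{"x":-27.5,"y":18.4,"z":0,"rx":0,"ry":0,"rz":0,"grip":1},{"x":0,"y":0,"z":24,"rx":0,"ry":0,"rz":0,"grip":1},{"x":0,"y":0,"z":24,"rx":0,"ry":0,"rz":0,"grip":1},{"x":0,"y":0,"z":24,"rx":0,"ry":0,"rz":0,"grip":1},{"x":0,"y":0,"z":24,"rx":0,"ry":0,"rz":0,"grip":1},{"x":0,"y":0,"z":24,"rx":0,"ry":0,"rz":0,"grip":1},{"x":0,"y":0,"z":20,"rx":0,"ry":0,"rz":0,"grip":1}]'
python3 -c "
from h import *
c=optics.read_camera('scene'); a=cv2.resize(c['color'][130:260,190:350],None,fx=4.5,fy=4.5,interpolation=cv2.INTER_CUBIC)
a=cv2.convertScaleAbs(a,alpha=1.2,beta=20);cv2.imwrite('pics/s7.png',a)
p=ctrl.get_state()['eef_pos']; y=np.array([.063,.998,0]); print(p)
for z in(0,.013,.033): print(z,(proj(c,[p+y*.05+[0,0,z],p-y*.05+[0,0,z]])-[190,130])*4.5)"
```

```text
time: 11.43
eef_pos: [0.6336, 0.1403, 0.1782]
tcp_rot: [0.941, 0.338, -0.001, -0.0]
contact_force: [0.8, -0.4, -0.3]
opening: 1.002
finger_force: 0.0
time: 12.27
eef_pos: [0.5471, 0.09, 0.1766]
tcp_rot: [1.0, -0.029, -0.001, 0.0]
contact_force: [0.4, -0.5, 0.1]
opening: 0.993
finger_force: 0.0
time: 13.1
eef_pos: [0.4331, 0.0239, 0.0359]
tcp_rot: [1.0, -0.03, -0.001, -0.0]
contact_force: [-0.6, -0.1, 0.3]
opening: 1.0
finger_force: 0.0
[0.42995238 0.02440057 0.03228214]
0 [[364.83636955 211.60066188]
 [227.70530977 253.47273255]]
0.013 [[365.1152269  198.06637053]
 [226.80373734 240.00919749]]
0.033 [[365.55373684 176.79050504]
 [225.38569316 218.8349546 ]]
```

View pics/s7.png

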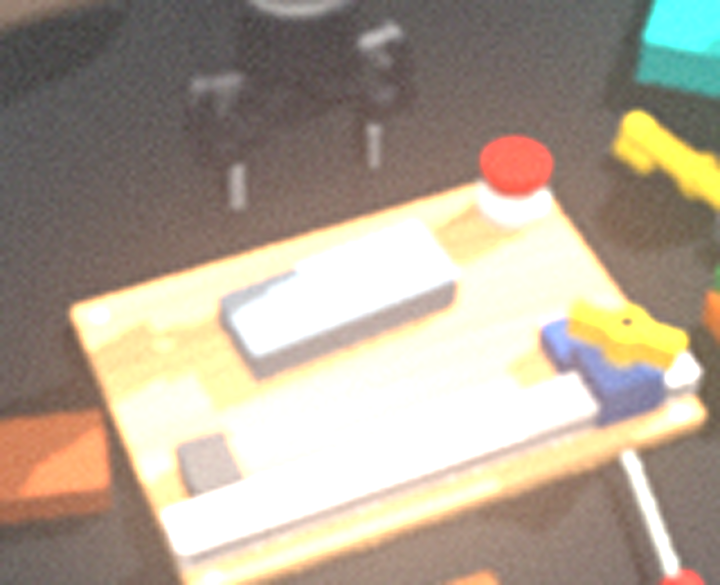

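The open fingertips show at crop (238,208) and (374,166), clearly higher than the reported TCP. The blue jaw is open at crop (600,370), with the knob at its anticlockwise stop. I descend carefully, watching the force.

```bash
python3 -m creep '[{"x":0,"y":0,"z":3,"rx":0,"ry":0,"rz":0,"grip":1},{"x":0,"y":0,"z":3,"rx":0,"ry":0,"rz":0,"grip":1},{"x":0,"y":0,"z":3,"rx":0,"ry":0,"rz":0,"grip":1},{"x":0,"y":0,"z":3,"rx":0,"ry":0,"rz":0,"grip":1},{"x":0,"y":0,"z":3,"rx":0,"ry":0,"rz":0,"grip":1},{"x":0,"y":0,"z":3,"rx":0,"ry":0,"rz":0,"grip":1},{"x":0,"y":0,"z":3,"rx":0,"ry":0,"rz":0,"grip":1},{"x":0,"y":0,"z":0,"rx":0,"ry":0,"rz":0,"grip":1},{"x":0,"y":0,"z":0,"rx":0,"ry":0,"rz":0,"grip":1},{"x":0,"y":0,"z":0,"rx":0,"ry":0,"rz":0,"grip":1}]'
python3 -c "
from h import *
c=optics.read_camera('scene'); a=cv2.resize(c['color'][130:230,210:320],None,fx=5,fy=5,interpolation=cv2.INTER_CUBIC)
a=cv2.convertScaleAbs(a,alpha=1.5,beta=20);cv2.imwrite('pics/s8.png',a)"
```

```text
time: 13.98
eef_pos: [0.4342, 0.0238, 0.0165]
tcp_rot: [1.0, -0.031, 0.0, 0.0]
contact_force: [0.9, -0.5, 0.7]
opening: 1.0
finger_force: 0.0
```

View pics/s8.png

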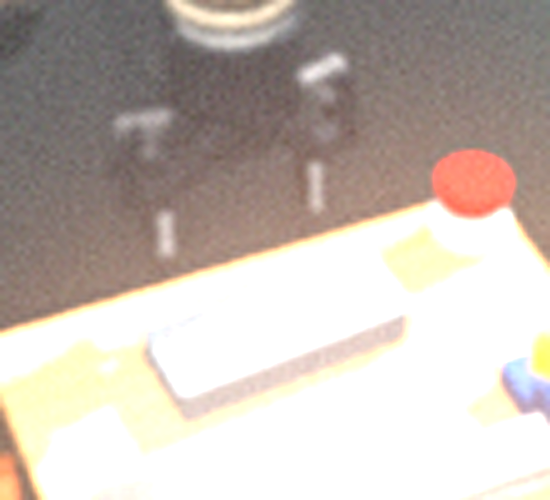

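The fingertips are at crop (165,255) and (317,212), still above the board and near its front edge. From here I use force and colour measurements only, since all my picture views are used.

```bash
python3 -m creep '[{"x":0,"y":0,"z":2,"rx":0,"ry":0,"rz":0,"grip":1},{"x":0,"y":0,"z":2,"rx":0,"ry":0,"rz":0,"grip":1},{"x":0,"y":0,"z":2,"rx":0,"ry":0,"rz":0,"grip":1},{"x":0,"y":0,"z":2,"rx":0,"ry":0,"rz":0,"grip":1},{"x":0,"y":0,"z":2,"rx":0,"ry":0,"rz":0,"grip":1},{"x":0,"y":0,"z":2,"rx":0,"ry":0,"rz":0,"grip":1},{"x":0,"y":0,"z":2,"rx":0,"ry":0,"rz":0,"grip":1},{"x":0,"y":0,"z":0,"rx":0,"ry":0,"rz":0,"grip":1},{"x":0,"y":0,"z":0,"rx":0,"ry":0,"rz":0,"grip":1},{"x":0,"y":0,"z":0,"rx":0,"ry":0,"rz":0,"grip":1}]'
python3 -c "
from h import *
c=optics.read_camera('scene'); g=cv2.cvtColor(c['color'],cv2.COLOR_BGR2GRAY)
np.set_printoptions(linewidth=250)
print('L rows170-205 cols238-250'); print(g[168:206:2,236:252]); print('R'); print(g[160:200:2,266:282])"
```

```text
time: 14.87
eef_pos: [0.4342, 0.0238, 0.0025]
tcp_rot: [1.0, -0.031, 0.0, -0.0]
contact_force: [-0.4, -0.2, 0.5]
opening: 1.001
finger_force: 0.0
L rows170-205 cols238-250
[[ 65  61  64  67  61  68  60  67  74  73  69  67  68  69  69  71]
 [ 61  61  67  72  67  69  73  69  70  66  60  66  69  76  71  70]
 [ 63  68  67  66  71  75  68  64  68  73  70  77  72  72  79  76]
 [ 66  69  64  74  68  72  71  72  73  75  69  82  79  77  77  77]
 [ 65  72  70  69  65  84 107 121  97  80  80  76  75  78  78  78]
 [ 75  76  73  71  71  89 115 128 114  88  80  78  80  82  80  83]
 [ 77  76  75  76  75  89 113 126 116  90  79  81  83  83  85  84]
 [ 74  80  77  82  73  90 121 136 129  95  81  86  80  87  83  79]
 [ 82  76  79  80  78  85 102 109  97  89  87  97 110 139 166 175]
 [ 79  76  77  83  87  98 116 134 160 190 215 227 229 232 235 236]
 [144 167 181 202 216 226 230 233 235 238 237 233 235 233 231 233]
 [234 239 238 236 236 236 234 235 233 233 233 231 229 224 210 209]
 [236 233 232 231 233 231 230 230 226 212 205 190 178 163 157 166]
 [234 233 231 228 212 194 176 171 164 153 153 154 158 180
[... 988 characters left out ...]
 229 233 236 238 238 238 236]
 [209 223 228 231 234 235 235 237 236 237 236 233 232 226 225 221]
 [236 236 235 236 236 235 234 228 222 223 221 218 217 221 216 217]
 [228 231 232 224 220 220 218 217 218 216 219 219 217 217 218 217]
 [216 217 220 219 219 218 218 219 219 219 218 220 220 217 220 218]
 [217 217 219 219 219 218 217 220 220 220 219 221 219 220 221 220]
 [217 220 218 220 219 219 218 221 219 219 221 220 222 221 219 220]
 [218 218 221 219 222 218 221 219 221 220 221 222 221 220 220 223]
 [220 222 221 220 219 220 222 222 222 221 222 221 223 223 224 217]
 [222 220 221 220 221 223 223 222 222 224 220 215 202 183 166 157]
 [221 225 220 221 221 216 211 198 182 161 152 143 138 136 132 135]]
```

```bash
python3 -m creep '[{"x":0,"y":0,"z":2,"rx":0,"ry":0,"rz":0,"grip":1},{"x":0,"y":0,"z":2,"rx":0,"ry":0,"rz":0,"grip":1},{"x":0,"y":0,"z":2,"rx":0,"ry":0,"rz":0,"grip":1},{"x":0,"y":0,"z":2,"rx":0,"ry":0,"rz":0,"grip":1},{"x":0,"y":0,"z":2,"rx":0,"ry":0,"rz":0,"grip":1},{"x":0,"y":0,"z":2,"rx":0,"ry":0,"rz":0,"grip":1},{"x":0,"y":0,"z":2,"rx":0,"ry":0,"rz":0,"grip":1},{"x":0,"y":0,"z":0,"rx":0,"ry":0,"rz":0,"grip":1},{"x":0,"y":0,"z":0,"rx":0,"ry":0,"rz":0,"grip":1},{"x":0,"y":0,"z":0,"rx":0,"ry":0,"rz":0,"grip":1}]'
cat >> h.py <<'E'
def tips():
    c=optics.read_camera('scene'); g=cv2.cvtColor(c['color'],cv2.COLOR_BGR2GRAY); np.set_printoptions(linewidth=250)
    p=ctrl.get_state()['eef_pos']; print(p,'z+30,45:',proj(c,[p+[0,0,.03],p+[0,0,.045]]).round(1).tolist())
    print(g[172:200,240:248]); print(g[164:192,270:278])
E
python3 -c "
from h import *
tips()"
```

```text
time: 15.75
eef_pos: [0.4342, 0.0238, -0.0116]
tcp_rot: [1.0, -0.031, 0.0, -0.0]
contact_force: [-0.6, -0.9, 0.4]
opening: 1.0
finger_force: 0.0
[ 0.43422773  0.02375796 -0.01147854] z+30,45: [[256.5, 185.7], [256.4, 182.3]]
[[ 70  72  67  65  68  77  72  72]
 [ 69  74  70  69  72  74  67  70]
 [ 74  71  71  81  73  68  66  69]
 [ 73  74  68  69  71  73  66  71]
 [ 71  73  74  66  71  71  82  74]
 [ 73  72  69  74  72  77  76  82]
 [ 72  73  80  85  86  82  75  80]
 [ 66  81  90 103 104  89  78  79]
 [ 69  84 107 121 113  93  86  80]
 [ 74  85 116 133 120  91  79  80]
 [ 77  88 115 136 121  95  85  81]
 [ 80  91 114 136 128  95  81  81]
 [ 82  85 110 134 127  97  89  95]
 [ 78  84 108 134 127 116 141 168]
 [ 83  98 124 148 148 171 208 225]
 [145 158 175 182 201 215 230 238]
 [214 222 221 224 228 230 234 236]
 [235 235 232 231 231 233 235 234]
 [237 236 235 234 233 230 234 233]
 [234 233 232 233 230 230 229 227]
 [232 229 231 230 225 212 200 189]
 [231 227 214 209 198 175 173 171]
 [211 192 177 167 168 175 189 196]
 [175 163 160 165 184 199 213 215]
 [159 161 172 191 210 219 218 217]

[... 386 characters left out ...]
 [ 74  89 114 123  99  82  85  85]
 [ 79  89 114 122 100  80  84  81]
 [ 78 100 121 120  99  78  85  90]
 [ 78  95 120 118  98  84  90 101]
 [ 80  94 119 121 117 127 147 167]
 [ 87 108 133 154 172 194 217 227]
 [139 148 179 207 220 229 235 236]
 [203 207 220 228 235 236 237 238]
 [227 229 233 236 238 237 235 234]
 [234 234 235 234 231 231 233 223]
 [235 235 232 230 223 222 221 219]
 [230 229 224 220 216 217 217 217]
 [222 220 219 217 219 217 218 220]
 [216 216 219 220 219 216 218 216]
 [217 217 220 215 220 220 219 218]
 [219 219 216 221 219 217 218 216]
 [219 220 218 221 220 217 220 220]
 [219 219 220 220 219 216 220 221]
 [219 222 218 221 222 221 221 219]
 [220 221 219 218 220 221 220 221]]
```

The open tips sit about 43 mm above the reported TCP. The knob view over the bright board showed the same, so the tips are now at z ≈ 32 mm. I lower 8 mm and start the two-finger push towards the rail.

```bash
python3 -m creep '[{"x":0,"y":0,"z":2,"rx":0,"ry":0,"rz":0,"grip":1},{"x":0,"y":0,"z":2,"rx":0,"ry":0,"rz":0,"grip":1},{"x":0,"y":0,"z":2,"rx":0,"ry":0,"rz":0,"grip":1},{"x":0,"y":0,"z":2,"rx":0,"ry":0,"rz":0,"grip":1},{"x":0,"y":0,"z":0,"rx":0,"ry":0,"rz":0,"grip":1},{"x":4,"y":0,"z":0,"rx":0,"ry":0,"rz":0,"grip":1},{"x":4,"y":0,"z":0,"rx":0,"ry":0,"rz":0,"grip":1},{"x":4,"y":0,"z":0,"rx":0,"ry":0,"rz":0,"grip":1},{"x":4,"y":0,"z":0,"rx":0,"ry":0,"rz":0,"grip":1},{"x":4,"y":0,"z":0,"rx":0,"ry":0,"rz":0,"grip":1}]'
python3 -m creep '[{"x":4,"y":0,"z":0,"rx":0,"ry":0,"rz":0,"grip":1},{"x":4,"y":0,"z":0,"rx":0,"ry":0,"rz":0,"grip":1},{"x":4,"y":0,"z":0,"rx":0,"ry":0,"rz":0,"grip":1},{"x":4,"y":0,"z":0,"rx":0,"ry":0,"rz":0,"grip":1},{"x":4,"y":0,"z":0,"rx":0,"ry":0,"rz":0,"grip":1},{"x":4,"y":0,"z":0,"rx":0,"ry":0,"rz":0,"grip":1},{"x":4,"y":0,"z":0,"rx":0,"ry":0,"rz":0,"grip":1},{"x":4,"y":0,"z":0,"rx":0,"ry":0,"rz":0,"grip":1},{"x":4,"y":0,"z":0,"rx":0,"ry":0,"rz":0,"grip":1},{"x":0,"y":0,"z":0,"rx":0,"ry":0,"rz":0,"grip":1}]'
cat >> h.py <<'E'
C=np.array([537.3,24.8]); EY=np.array([.0631,.998]); EX=np.array([.998,-.0631])
def toH(p): p=np.atleast_2d(p)[:,:2]-C; return np.c_[p@EX,p@EY]
def stone():
    c=optics.read_camera('scene')
    x0,y0,x1,y1=200,160,360,260
    hsv=cv2.cvtColor(c['color'],cv2.COLOR_BGR2HSV)
    for k in blobs(c,(95,20,120),(125,110,255),(x0,y0,x1,y1),60)[:3]:
        q=cv2.approxPolyDP(k,2.5,True).reshape(-1,2); P=ray(c,q,.045)*1000
        print(cv2.contourArea(k),q.tolist(),toH(P).round(0).tolist())
    print('tool H',toH(ctrl.get_state()['eef_pos']*1000).round(1))
E
python3 -c "
from h import *
stone()"
```

```text
time: 16.63
eef_pos: [0.453, 0.0229, -0.0199]
tcp_rot: [1.0, -0.031, -0.002, -0.0]
contact_force: [-4.6, 2.1, 3.7]
opening: 0.996
finger_force: 2.3
time: 17.47
eef_pos: [0.4901, 0.0202, -0.0199]
tcp_rot: [1.0, -0.032, -0.0, 0.0]
contact_force: [-3.2, -0.3, 1.1]
opening: 1.001
finger_force: 1.2
141.0 [[311, 202], [325, 221], [337, 217], [336, 212], [326, 212], [315, 201], [313, 205]] [[40.0, 101.0], [115.0, 104.0], [116.0, 141.0], [99.0, 148.0], [89.0, 122.0], [41.0, 114.0], [52.0, 101.0]]
tool H [[-46.8  -7.6]]
```

Contact force is about −3 N, so the stone is sliding. I continue.

```bash
python3 -m creep '[{"x":4,"y":0,"z":0,"rx":0,"ry":0,"rz":0,"grip":1},{"x":4,"y":0,"z":0,"rx":0,"ry":0,"rz":0,"grip":1},{"x":4,"y":0,"z":0,"rx":0,"ry":0,"rz":0,"grip":1},{"x":4,"y":0,"z":0,"rx":0,"ry":0,"rz":0,"grip":1},{"x":4,"y":0,"z":0,"rx":0,"ry":0,"rz":0,"grip":1},{"x":4,"y":0,"z":0,"rx":0,"ry":0,"rz":0,"grip":1},{"x":4,"y":0,"z":0,"rx":0,"ry":0,"rz":0,"grip":1},{"x":4,"y":0,"z":0,"rx":0,"ry":0,"rz":0,"grip":1},{"x":4,"y":0,"z":0,"rx":0,"ry":0,"rz":0,"grip":1},{"x":0,"y":0,"z":0,"rx":0,"ry":0,"rz":0,"grip":1}]'
python3 -m creep '[{"x":2,"y":0,"z":0,"rx":0,"ry":0,"rz":0,"grip":1},{"x":2,"y":0,"z":0,"rx":0,"ry":0,"rz":0,"grip":1},{"x":2,"y":0,"z":0,"rx":0,"ry":0,"rz":0,"grip":1},{"x":2,"y":0,"z":0,"rx":0,"ry":0,"rz":0,"grip":1},{"x":0,"y":0,"z":0,"rx":0,"ry":0,"rz":0,"grip":1},{"x":0,"y":0,"z":0,"rx":0,"ry":0,"rz":0,"grip":1},{"x":0,"y":0,"z":0,"rx":0,"ry":0,"rz":0,"grip":1},{"x":0,"y":0,"z":0,"rx":0,"ry":0,"rz":0,"grip":1},{"x":0,"y":0,"z":0,"rx":0,"ry":0,"rz":0,"grip":1},{"x":0,"y":0,"z":0,"rx":0,"ry":0,"rz":0,"grip":1}]'
python3 -c "
from h import *
stone()
c=optics.read_camera('scene');hsv=cv2.cvtColor(c['color'],cv2.COLOR_BGR2HSV)
# sample along holder x at y=-10, z .045
for yy in (-60,20):
  for xx in range(-40,90,8):
    w=(C+xx*EX+yy*EY)/1000; u=proj(c,[[w[0],w[1],.045]])[0].round().astype(int); print(yy,xx,hsv[u[1],u[0]],end=' | ')"
```

```text
time: 18.35
eef_pos: [0.5274, 0.0178, -0.0192]
tcp_rot: [1.0, -0.031, 0.001, 0.0]
contact_force: [-0.5, -0.5, -0.8]
opening: 1.002
finger_force: 0.4
time: 19.18
eef_pos: [0.5343, 0.0175, -0.0192]
tcp_rot: [1.0, -0.031, 0.0, 0.0]
contact_force: [-2.4, 1.1, 2.1]
opening: 1.0
finger_force: 1.5
147.5 [[311, 204], [325, 218], [323, 221], [337, 217], [336, 212], [324, 211], [315, 201], [315, 208]] [[46.0, 98.0], [106.0, 109.0], [113.0, 99.0], [116.0, 141.0], [99.0, 148.0], [83.0, 119.0], [41.0, 114.0], [64.0, 101.0]]
tool H [[-2.6 -7.5]]
-60 -40 [  9  92 111] | -60 -32 [  9  93 110] | -60 -24 [ 12  93 112] | -60 -16 [ 13 109 157] | -60 -8 [ 14 112 150] | -60 0 [ 12 103 151] | -60 8 [ 11  47 153] | -60 16 [150   3 163] | -60 24 [ 20   5 170] | -60 32 [158   6 167] | -60 40 [105   8 188] | -60 48 [103  15 231] | -60 56 [102  17 231] | -60 64 [103  18 228] | -60 72 [  6  18 145] | -60 80 [ 16  12 241] | -60 88 [  0   0 255] | 20 -40 [  9  82 100] | 20 -32 [ 13 119 186] | 20 -24 [ 25  85 255] | 20 -16 [ 25  84 255] | 20 -8 [ 26  76 255] | 20 0 [ 27  68 255] | 20 8 [ 19  79 252] | 20 16 [105   6 164] | 20 24 [107  23 215] | 20 32 [105  15 233] | 20 40 [ 99  14 230] | 20 48 [101  21 230] | 20 56 [ 99  18 231] | 20 64 [ 99  23 225] | 20 72 [ 11  15 137] | 20 80 [ 13  13 241] | 20 88 [  0   0 255] |
```

```bash
python3 -m creep '[{"x":1,"y":0,"z":0,"rx":0,"ry":0,"rz":0,"grip":1},{"x":1,"y":0,"z":0,"rx":0,"ry":0,"rz":0,"grip":1},{"x":1,"y":0,"z":0,"rx":0,"ry":0,"rz":0,"grip":1},{"x":1,"y":0,"z":0,"rx":0,"ry":0,"rz":0,"grip":1},{"x":0,"y":0,"z":0,"rx":0,"ry":0,"rz":0,"grip":1},{"x":0,"y":0,"z":0,"rx":0,"ry":0,"rz":0,"grip":1},{"x":0,"y":0,"z":0,"rx":0,"ry":0,"rz":0,"grip":1},{"x":0,"y":0,"z":0,"rx":0,"ry":0,"rz":0,"grip":1},{"x":0,"y":0,"z":0,"rx":0,"ry":0,"rz":0,"grip":1},{"x":0,"y":0,"z":0,"rx":0,"ry":0,"rz":0,"grip":1}]'
python3 -m creep '[{"x":1,"y":0,"z":0,"rx":0,"ry":0,"rz":0,"grip":1},{"x":1,"y":0,"z":0,"rx":0,"ry":0,"rz":0,"grip":1},{"x":1,"y":0,"z":0,"rx":0,"ry":0,"rz":0,"grip":1},{"x":0,"y":0,"z":0,"rx":0,"ry":0,"rz":0,"grip":1},{"x":0,"y":0,"z":0,"rx":0,"ry":0,"rz":0,"grip":1},{"x":0,"y":0,"z":0,"rx":0,"ry":0,"rz":0,"grip":1},{"x":0,"y":0,"z":0,"rx":0,"ry":0,"rz":0,"grip":1},{"x":0,"y":0,"z":0,"rx":0,"ry":0,"rz":0,"grip":1},{"x":0,"y":0,"z":0,"rx":0,"ry":0,"rz":0,"grip":1},{"x":0,"y":0,"z":0,"rx":0,"ry":0,"rz":0,"grip":1}]'
```

```text
time: 20.12
eef_pos: [0.5369, 0.0174, -0.0198]
tcp_rot: [1.0, -0.031, -0.001, -0.0]
contact_force: [-5.4, 0.2, 3.6]
opening: 1.003
finger_force: 2.7
time: 20.95
eef_pos: [0.5399, 0.0172, -0.0198]
tcp_rot: [1.0, -0.031, -0.001, -0.0]
contact_force: [-5.1, 1.1, 3.2]
opening: 0.998
finger_force: 2.6
```

```bash
python3 -m creep '[{"x":1,"y":0,"z":0,"rx":0,"ry":0,"rz":0,"grip":1},{"x":1,"y":0,"z":0,"rx":0,"ry":0,"rz":0,"grip":1},{"x":1,"y":0,"z":0,"rx":0,"ry":0,"rz":0,"grip":1},{"x":1,"y":0,"z":0,"rx":0,"ry":0,"rz":0,"grip":1},{"x":0,"y":0,"z":0,"rx":0,"ry":0,"rz":0,"grip":1},{"x":0,"y":0,"z":0,"rx":0,"ry":0,"rz":0,"grip":1},{"x":0,"y":0,"z":0,"rx":0,"ry":0,"rz":0,"grip":1},{"x":0,"y":0,"z":0,"rx":0,"ry":0,"rz":0,"grip":1},{"x":0,"y":0,"z":0,"rx":0,"ry":0,"rz":0,"grip":1},{"x":0,"y":0,"z":0,"rx":0,"ry":0,"rz":0,"grip":1}]'
```

```text
time: 21.78
eef_pos: [0.5419, 0.0171, -0.0201]
tcp_rot: [0.999, -0.031, -0.004, -0.0]
contact_force: [-10.1, -0.2, 7.6]
opening: 0.997
finger_force: 5.1
```

```bash
python3 -m creep '[{"x":1.5,"y":0,"z":0,"rx":0,"ry":0,"rz":0,"grip":1},{"x":1.5,"y":0,"z":0,"rx":0,"ry":0,"rz":0,"grip":1},{"x":0,"y":0,"z":0,"rx":0,"ry":0,"rz":0,"grip":1},{"x":0,"y":0,"z":0,"rx":0,"ry":0,"rz":0,"grip":1},{"x":0,"y":0,"z":0,"rx":0,"ry":0,"rz":0,"grip":1},{"x":0,"y":0,"z":0,"rx":0,"ry":0,"rz":0,"grip":1},{"x":0,"y":0,"z":0,"rx":0,"ry":0,"rz":0,"grip":1},{"x":0,"y":0,"z":0,"rx":0,"ry":0,"rz":0,"grip":1},{"x":0,"y":0,"z":0,"rx":0,"ry":0,"rz":0,"grip":1},{"x":0,"y":0,"z":0,"rx":0,"ry":0,"rz":0,"grip":1}]'
python3 -c "
from h import *
c=optics.read_camera('scene');hsv=cv2.cvtColor(c['color'],cv2.COLOR_BGR2HSV)
for yy in (-75,-40,0,40,60):
  L=[]
  for xx in range(56,84,2):
    w=(C+xx*EX+yy*EY)/1000; u=proj(c,[[w[0],w[1],.045]])[0]; L.append(int(cv2.getRectSubPix(hsv[:,:,2],(1,1),(float(u[0]),float(u[1])))[0,0]))
  print(yy,L)
L=[]
for yy in range(-120,100,4):
    w=(C+60*EX+yy*EY)/1000; u=proj(c,[[w[0],w[1],.045]])[0].round().astype(int); L.append((yy,hsv[u[1],u[0],0],hsv[u[1],u[0],1]))
print([(int(a),int(b),int(d)) for a,b,d in L])"
```

```text
time: 22.62
eef_pos: [0.5415, 0.0173, -0.0206]
tcp_rot: [0.999, -0.032, -0.008, -0.0]
contact_force: [-18.1, 0.1, 12.5]
opening: 1.001
finger_force: 9.0
-75 [215, 225, 231, 232, 232, 231, 231, 229, 224, 210, 198, 226, 251, 254]
-40 [230, 230, 229, 229, 229, 229, 231, 229, 223, 209, 194, 219, 250, 254]
0 [229, 229, 230, 230, 230, 231, 231, 231, 224, 212, 207, 216, 237, 254]
40 [229, 230, 230, 229, 229, 230, 230, 229, 225, 213, 199, 214, 245, 254]
60 [230, 231, 230, 229, 230, 230, 230, 230, 225, 215, 192, 182, 207, 226]
[(-120, 9, 43), (-116, 14, 92), (-112, 14, 115), (-108, 20, 105), (-104, 20, 106), (-100, 19, 109), (-96, 20, 103), (-92, 18, 112), (-88, 12, 77), (-84, 5, 19), (-80, 105, 11), (-76, 101, 18), (-72, 101, 16), (-68, 99, 15), (-64, 101, 15), (-60, 103, 13), (-56, 104, 14), (-52, 102, 11), (-48, 101, 12), (-44, 102, 14), (-40, 99, 15), (-36, 100, 13), (-32, 97, 14), (-28, 103, 13), (-24, 102, 14), (-20, 98, 17), (-16, 103, 13), (-12, 101, 18), (-8, 102, 14), (-4, 104, 16), (0, 103, 16), (4, 102, 20), (8, 105, 18), (12, 98, 20), (16, 98, 17), (20, 101, 18), (24, 99, 14), (28, 103, 16), (32, 101, 16), (36, 102, 16), (40, 97, 19), (44, 104, 14), (48, 102, 19), (52, 101, 19), (56, 100, 17), (60, 99, 23), (64, 103, 10), (68, 16, 55), (72, 18, 110), (76, 17, 117), (80, 17, 116), (84, 16, 115), (88, 12, 91), (92, 1, 47), (96, 117, 76)]
```

The stone's far edge is uniformly at the rail along its whole length, and the force rose without motion. I back off, lift and return to the knob.

```bash
python3 -m creep '[{"x":-6,"y":0,"z":0,"rx":0,"ry":0,"rz":0,"grip":1},{"x":-6,"y":0,"z":0,"rx":0,"ry":0,"rz":0,"grip":1},{"x":-4,"y":0,"z":-8,"rx":0,"ry":0,"rz":0,"grip":1},{"x":0,"y":0,"z":-22,"rx":0,"ry":0,"rz":0,"grip":1},{"x":0,"y":0,"z":-22,"rx":0,"ry":0,"rz":0,"grip":1},{"x":0,"y":0,"z":-22,"rx":0,"ry":0,"rz":0,"grip":1},{"x":0,"y":0,"z":-22,"rx":0,"ry":0,"rz":0,"grip":1},{"x":0,"y":0,"z":-22,"rx":0,"ry":0,"rz":0,"grip":1},{"x":0,"y":0,"z":-22,"rx":0,"ry":0,"rz":0,"grip":1},{"x":0,"y":0,"z":-22,"rx":0,"ry":0,"rz":0,"grip":1}]'
python3 -m creep '[{"x":0,"y":0,"z":0,"rx":0,"ry":0,"rz":-7,"grip":1},{"x":0,"y":0,"z":0,"rx":0,"ry":0,"rz":-7,"grip":1},{"x":0,"y":0,"z":0,"rx":0,"ry":0,"rz":-7,"grip":1},{"x":0,"y":0,"z":0,"rx":0,"ry":0,"rz":-7,"grip":1},{"x":0,"y":0,"z":0,"rx":0,"ry":0,"rz":-7,"grip":1},{"x":0,"y":0,"z":0,"rx":0,"ry":0,"rz":-7,"grip":1},{"x":0,"y":0,"z":0,"rx":0,"ry":0,"rz":-1.1,"grip":1},{"x":0,"y":0,"z":0,"rx":0,"ry":0,"rz":0,"grip":1},{"x":0,"y":0,"z":0,"rx":0,"ry":0,"rz":0,"grip":1},{"x":0,"y":0,"z":0,"rx":0,"ry":0,"rz":0,"grip":1}]'
python3 -c "
from h import *
s=ctrl.get_state();p=s['eef_pos']*1000;q=s['tcp_rot'];th=2*np.arctan2(q[1],q[0]);d=np.array([635.3,139.3])-p[:2]
print(p,np.degrees(th),'tool dx,dy',d@[np.cos(th),np.sin(th)],d@[np.sin(th),-np.cos(th)])
c=optics.read_camera('scene')
for k in blobs(c,(22,150,120),(35,255,255),(300,170,345,230)): print(cv2.boundingRect(k),rect(c,k,.09))"
```

```text
time: 23.5
eef_pos: [0.5326, 0.0175, 0.1446]
tcp_rot: [1.0, -0.031, 0.002, 0.0]
contact_force: [0.6, 0.5, -0.2]
opening: 1.002
finger_force: 0.0
time: 24.33
eef_pos: [0.5321, 0.0176, 0.1427]
tcp_rot: [0.941, 0.337, 0.0, 0.0]
contact_force: [-0.4, 0.4, -0.7]
opening: 0.999
finger_force: 0.0
[532.10981485  17.58010233 142.69689055] 39.397742497409745 tool dx,dy 156.99672826613534 -28.56527814150616
(317, 197, 26, 14) ((639.6571655273438, 139.27342224121094), (64.82306671142578, 39.81207275390625), 24.0501708984375)
```

```bash
python3 -m creep '[{"x":31.4,"y":-5.7,"z":0,"rx":0,"ry":0,"rz":0,"grip":1},{"x":31.4,"y":-5.7,"z":0,"rx":0,"ry":0,"rz":0,"grip":1},{"x":31.4,"y":-5.7,"z":0,"rx":0,"ry":0,"rz":0,"grip":1},{"x":31.4,"y":-5.7,"z":0,"rx":0,"ry":0,"rz":0,"grip":1},{"x":31.4,"y":-5.7,"z":0,"rx":0,"ry":0,"rz":0,"grip":1},{"x":0,"y":0,"z":19,"rx":0,"ry":0,"rz":0,"grip":1},{"x":0,"y":0,"z":19,"rx":0,"ry":0,"rz":0,"grip":1},{"x":0,"y":0,"z":19,"rx":0,"ry":0,"rz":0,"grip":1},{"x":0,"y":0,"z":19,"rx":0,"ry":0,"rz":0,"grip":1},{"x":0,"y":0,"z":19,"rx":0,"ry":0,"rz":0,"grip":1}]'
python3 -m creep '[{"x":0,"y":0,"z":0,"rx":0,"ry":0,"rz":0,"grip":1},{"x":0,"y":0,"z":0,"rx":0,"ry":0,"rz":0,"grip":0.5},{"x":0,"y":0,"z":0,"rx":0,"ry":0,"rz":0,"grip":0.3},{"x":0,"y":0,"z":0,"rx":0,"ry":0,"rz":0,"grip":0},{"x":0,"y":0,"z":0,"rx":0,"ry":0,"rz":0,"grip":0},{"x":0,"y":0,"z":0,"rx":0,"ry":0,"rz":0,"grip":0},{"x":0,"y":0,"z":0,"rx":0,"ry":0,"rz":0,"grip":0},{"x":0,"y":0,"z":0,"rx":0,"ry":0,"rz":0,"grip":0},{"x":0,"y":0,"z":0,"rx":0,"ry":0,"rz":0,"grip":0},{"x":0,"y":0,"z":0,"rx":0,"ry":0,"rz":0,"grip":0}]' 60
python3 -c "
from h import *
print(ctrl.get_state()['wrist_torque'])"
```

```text
time: 25.22
eef_pos: [0.635, 0.1397, 0.0464]
tcp_rot: [0.941, 0.338, 0.0, -0.0]
contact_force: [0.3, 0.7, -0.4]
opening: 1.0
finger_force: 0.0
time: 26.05
eef_pos: [0.6357, 0.1394, 0.0487]
tcp_rot: [0.941, 0.337, 0.001, 0.0]
contact_force: [-0.3, -0.6, 5.7]
opening: 0.144
finger_force: 58.8
[-0.10807225  0.17897815 -0.57902828]
```

```bash
python3 -m creep '[{"x":-3.4,"y":3.65,"z":0,"rx":0,"ry":0,"rz":0,"grip":0},{"x":-3.4,"y":3.65,"z":0,"rx":0,"ry":0,"rz":0,"grip":0},{"x":-3.4,"y":3.65,"z":0,"rx":0,"ry":0,"rz":0,"grip":0},{"x":-3.4,"y":3.65,"z":0,"rx":0,"ry":0,"rz":0,"grip":0},{"x":-3.4,"y":3.65,"z":0,"rx":0,"ry":0,"rz":0,"grip":0},{"x":-3.4,"y":3.65,"z":0,"rx":0,"ry":0,"rz":0,"grip":0},{"x":-2.05,"y":2.2,"z":0,"rx":0,"ry":0,"rz":0,"grip":0},{"x":-2.05,"y":2.2,"z":0,"rx":0,"ry":0,"rz":0,"grip":0},{"x":-2.05,"y":2.2,"z":0,"rx":0,"ry":0,"rz":0,"grip":0},{"x":-2.05,"y":2.2,"z":0,"rx":0,"ry":0,"rz":0,"grip":0}]'
python3 -m creep '[{"x":-2.05,"y":2.2,"z":0,"rx":0,"ry":0,"rz":0,"grip":0},{"x":-2.05,"y":2.2,"z":0,"rx":0,"ry":0,"rz":0,"grip":0},{"x":-2.05,"y":2.2,"z":0,"rx":0,"ry":0,"rz":0,"grip":0},{"x":-2.05,"y":2.2,"z":0,"rx":0,"ry":0,"rz":0,"grip":0},{"x":-0.7,"y":0.73,"z":0,"rx":0,"ry":0,"rz":0,"grip":0},{"x":-0.7,"y":0.73,"z":0,"rx":0,"ry":0,"rz":0,"grip":0},{"x":-0.7,"y":0.73,"z":0,"rx":0,"ry":0,"rz":0,"grip":0},{"x":0,"y":0,"z":0,"rx":0,"ry":0,"rz":0,"grip":0},{"x":0,"y":0,"z":0,"rx":0,"ry":0,"rz":0,"grip":0},{"x":0,"y":0,"z":0,"rx":0,"ry":0,"rz":0,"grip":0}]'
python3 -c "
from h import *
s=ctrl.get_state();print(s['wrist_torque'],toH(s['eef_pos']*1000))"
```

```text
time: 26.88
eef_pos: [0.6331, 0.1001, 0.0487]
tcp_rot: [0.942, 0.337, 0.002, -0.002]
contact_force: [-0.9, 6.6, 5.9]
opening: 0.14
finger_force: 58.8
time: 27.72
eef_pos: [0.6321, 0.0849, 0.0487]
tcp_rot: [0.942, 0.337, 0.002, -0.002]
contact_force: [-1.2, 5.5, 5.7]
opening: 0.143
finger_force: 58.9
[ 1.01996184  0.12148868 -0.58159571] [[90.8531221  65.98003495]]
```

```bash
python3 -m creep '[{"x":-0.7,"y":0.73,"z":0,"rx":0,"ry":0,"rz":0,"grip":0},{"x":-0.7,"y":0.73,"z":0,"rx":0,"ry":0,"rz":0,"grip":0},{"x":-0.7,"y":0.73,"z":0,"rx":0,"ry":0,"rz":0,"grip":0},{"x":-0.7,"y":0.73,"z":0,"rx":0,"ry":0,"rz":0,"grip":0},{"x":-0.7,"y":0.73,"z":0,"rx":0,"ry":0,"rz":0,"grip":0},{"x":-0.7,"y":0.73,"z":0,"rx":0,"ry":0,"rz":0,"grip":0},{"x":-0.7,"y":0.73,"z":0,"rx":0,"ry":0,"rz":0,"grip":0},{"x":0,"y":0,"z":0,"rx":0,"ry":0,"rz":0,"grip":0},{"x":0,"y":0,"z":0,"rx":0,"ry":0,"rz":0,"grip":0},{"x":0,"y":0,"z":0,"rx":0,"ry":0,"rz":0,"grip":0}]'
python3 -m creep '[{"x":-0.7,"y":0.73,"z":0,"rx":0,"ry":0,"rz":0,"grip":0},{"x":-0.7,"y":0.73,"z":0,"rx":0,"ry":0,"rz":0,"grip":0},{"x":-0.7,"y":0.73,"z":0,"rx":0,"ry":0,"rz":0,"grip":0},{"x":0,"y":0,"z":0,"rx":0,"ry":0,"rz":0,"grip":0},{"x":0,"y":0,"z":0,"rx":0,"ry":0,"rz":0,"grip":0},{"x":0,"y":0,"z":0,"rx":0,"ry":0,"rz":0,"grip":0},{"x":0,"y":0,"z":0,"rx":0,"ry":0,"rz":0,"grip":0},{"x":0,"y":0,"z":0,"rx":0,"ry":0,"rz":0,"grip":0},{"x":0,"y":0,"z":0,"rx":0,"ry":0,"rz":0,"grip":0},{"x":0,"y":0,"z":0,"rx":0,"ry":0,"rz":0,"grip":0}]'
python3 -c "
from h import *
s=ctrl.get_state();print(s['wrist_torque'],toH(s['eef_pos']*1000))"
```

```text
time: 28.55
eef_pos: [0.6317, 0.0779, 0.0487]
tcp_rot: [0.942, 0.337, 0.002, -0.002]
contact_force: [-0.3, 6.2, 5.7]
opening: 0.142
finger_force: 58.9
time: 29.38
eef_pos: [0.6316, 0.0771, 0.0487]
tcp_rot: [0.942, 0.337, 0.003, -0.004]
contact_force: [1.0, 11.6, 5.5]
opening: 0.141
finger_force: 58.8
[ 1.96374193  0.00369114 -0.54786034] [[90.85076393 58.10932698]]
```

The jaw stopped with the force rising (11.6 N) at H y ≈ 58, where 57 is expected. I check the stone's alignment before tightening.

```bash
python3 -m creep '[{"x":-0.7,"y":0.73,"z":0,"rx":0,"ry":0,"rz":0,"grip":0},{"x":-0.7,"y":0.73,"z":0,"rx":0,"ry":0,"rz":0,"grip":0},{"x":-0.7,"y":0.73,"z":0,"rx":0,"ry":0,"rz":0,"grip":0},{"x":0,"y":0,"z":0,"rx":0,"ry":0,"rz":0,"grip":0},{"x":0,"y":0,"z":0,"rx":0,"ry":0,"rz":0,"grip":0},{"x":0,"y":0,"z":0,"rx":0,"ry":0,"rz":0,"grip":0},{"x":0,"y":0,"z":0,"rx":0,"ry":0,"rz":0,"grip":0},{"x":0,"y":0,"z":0,"rx":0,"ry":0,"rz":0,"grip":0},{"x":0,"y":0,"z":0,"rx":0,"ry":0,"rz":0,"grip":0},{"x":0,"y":0,"z":0,"rx":0,"ry":0,"rz":0,"grip":0}]'
cat >> h.py <<'E'
def flush(ys):
    c=optics.read_camera('scene');hsv=cv2.cvtColor(c['color'],cv2.COLOR_BGR2HSV)
    def s(xx,yy,ch):
        w=(C+xx*EX+yy*EY)/1000; u=proj(c,[[w[0],w[1],.045]])[0]; return int(cv2.getRectSubPix(np.ascontiguousarray(hsv[:,:,ch]),(1,1),(float(u[0]),float(u[1])))[0,0])
    for y in ys: print(y,[s(x,y,2) for x in range(62,86,2)])
    print('ends',[(y,s(55,y,0),s(55,y,1)) for y in list(range(-125,-104,3))+list(range(20,45,3))])
E
python3 -c "
from h import *
flush((-105,-80,-50,-20,5,20))
s=ctrl.get_state();print(s['wrist_torque'],toH(s['eef_pos']*1000))"
```

```text
time: 30.22
eef_pos: [0.6317, 0.0771, 0.0487]
tcp_rot: [0.942, 0.336, 0.004, -0.006]
contact_force: [1.1, 19.2, 4.1]
opening: 0.142
finger_force: 58.6
-105 [229, 229, 230, 230, 229, 218, 204, 208, 224, 247, 255, 255]
-80 [228, 228, 229, 229, 228, 219, 207, 211, 227, 247, 255, 255]
-50 [228, 229, 228, 228, 226, 224, 208, 197, 224, 246, 253, 255]
-20 [229, 228, 228, 229, 229, 222, 210, 200, 210, 240, 255, 255]
5 [227, 228, 229, 229, 225, 213, 190, 168, 170, 194, 219, 237]
20 [229, 230, 229, 227, 218, 205, 181, 164, 177, 198, 221, 235]
ends [(-125, 13, 34), (-122, 11, 36), (-119, 9, 41), (-116, 11, 42), (-113, 43, 24), (-110, 120, 9), (-107, 104, 14), (20, 101, 12), (23, 99, 15), (26, 99, 16), (29, 98, 15), (32, 101, 17), (35, 108, 31), (38, 112, 63), (41, 113, 92), (44, 115, 74)]
[ 3.16276457 -0.29269819 -0.50170586] [[90.90419315 58.10668247]]
```

The stone is flush with the rail and spans the full gap. I tighten clockwise with a firmer grip while keeping the push.

```bash
python3 -m creep '[{"x":0,"y":0,"z":0,"rx":0,"ry":0,"rz":0,"grip":0},{"x":0,"y":0,"z":0,"rx":0,"ry":0,"rz":6,"grip":0},{"x":0,"y":0,"z":0,"rx":0,"ry":0,"rz":6,"grip":0},{"x":0,"y":0,"z":0,"rx":0,"ry":0,"rz":6,"grip":0},{"x":0,"y":0,"z":0,"rx":0,"ry":0,"rz":6,"grip":0},{"x":0,"y":0,"z":0,"rx":0,"ry":0,"rz":6,"grip":0},{"x":0,"y":0,"z":0,"rx":0,"ry":0,"rz":6,"grip":0},{"x":0,"y":0,"z":0,"rx":0,"ry":0,"rz":6,"grip":0},{"x":0,"y":0,"z":0,"rx":0,"ry":0,"rz":6,"grip":0},{"x":0,"y":0,"z":0,"rx":0,"ry":0,"rz":6,"grip":0}]' 100
python3 -c "
from plant import ctrl
print(ctrl.get_state()['wrist_torque'])"
python3 -m creep '[{"x":0,"y":0,"z":0,"rx":0,"ry":0,"rz":4,"grip":0},{"x":0,"y":0,"z":0,"rx":0,"ry":0,"rz":4,"grip":0},{"x":0,"y":0,"z":0,"rx":0,"ry":0,"rz":4,"grip":0},{"x":0,"y":0,"z":0,"rx":0,"ry":0,"rz":4,"grip":0},{"x":0,"y":0,"z":0,"rx":0,"ry":0,"rz":4,"grip":0},{"x":0,"y":0,"z":0,"rx":0,"ry":0,"rz":2,"grip":0},{"x":0,"y":0,"z":0,"rx":0,"ry":0,"rz":2,"grip":0},{"x":0,"y":0,"z":0,"rx":0,"ry":0,"rz":0,"grip":0},{"x":0,"y":0,"z":0,"rx":0,"ry":0,"rz":0,"grip":0},{"x":0,"y":0,"z":0,"rx":0,"ry":0,"rz":0,"grip":0}]'
python3 -c "
from h import *
s=ctrl.get_state();q=s['tcp_rot'];print(s['wrist_torque'],s['qpos'],toH(s['eef_pos']*1000),np.degrees(2*np.arctan2(q[1],q[0])))"
```

```text
time: 31.1
eef_pos: [0.6313, 0.078, 0.0489]
tcp_rot: [0.992, -0.128, 0.001, -0.007]
contact_force: [1.1, 22.2, 5.8]
opening: 0.121
finger_force: 98.7
[ 3.69217901 -0.14186799  0.37739586]
time: 31.93
eef_pos: [0.6315, 0.0785, 0.049]
tcp_rot: [0.944, -0.329, -0.001, -0.008]
contact_force: [0.8, 22.6, 6.2]
opening: 0.123
finger_force: 98.7
[ 3.83716801 -0.18130665  0.27550596] [-0.0424084   0.35213055  1.77940837  0.01802751  1.00669466  2.1899626 ] [[90.6591124  59.57971997]] -38.456228372692536
```

```bash
python3 -m creep '[{"x":0,"y":0,"z":0,"rx":0,"ry":0,"rz":2,"grip":0},{"x":0,"y":0,"z":0,"rx":0,"ry":0,"rz":2,"grip":0},{"x":0,"y":0,"z":0,"rx":0,"ry":0,"rz":2,"grip":0},{"x":0,"y":0,"z":0,"rx":0,"ry":0,"rz":0,"grip":0},{"x":0,"y":0,"z":0,"rx":0,"ry":0,"rz":0,"grip":0},{"x":0,"y":0,"z":0,"rx":0,"ry":0,"rz":0,"grip":0},{"x":0,"y":0,"z":0,"rx":0,"ry":0,"rz":0,"grip":0},{"x":0,"y":0,"z":0,"rx":0,"ry":0,"rz":0,"grip":0},{"x":0,"y":0,"z":0,"rx":0,"ry":0,"rz":0,"grip":0},{"x":0,"y":0,"z":0,"rx":0,"ry":0,"rz":0,"grip":0}]'
python3 -c "
from h import *
s=ctrl.get_state();q=s['tcp_rot'];print(s['wrist_torque'],toH(s['eef_pos']*1000),np.degrees(2*np.arctan2(q[1],q[0])))"
```

```text
time: 32.77
eef_pos: [0.6316, 0.0786, 0.0491]
tcp_rot: [0.926, -0.377, -0.001, -0.008]
contact_force: [0.6, 23.2, 6.2]
opening: 0.121
finger_force: 98.9
[ 3.85710522 -0.2556983   0.6328682 ] [[90.74889793 59.62623893]] -44.359091107870164
```

```bash
python3 -m creep '[{"x":0,"y":0,"z":0,"rx":0,"ry":0,"rz":2,"grip":0},{"x":0,"y":0,"z":0,"rx":0,"ry":0,"rz":2,"grip":0},{"x":0,"y":0,"z":0,"rx":0,"ry":0,"rz":0,"grip":0},{"x":0,"y":0,"z":0,"rx":0,"ry":0,"rz":0,"grip":0},{"x":0,"y":0,"z":0,"rx":0,"ry":0,"rz":0,"grip":0},{"x":0,"y":0,"z":0,"rx":0,"ry":0,"rz":0,"grip":0},{"x":0,"y":0,"z":0,"rx":0,"ry":0,"rz":0,"grip":0},{"x":0,"y":0,"z":0,"rx":0,"ry":0,"rz":0,"grip":0},{"x":0,"y":0,"z":0,"rx":0,"ry":0,"rz":0,"grip":0},{"x":0,"y":0,"z":0,"rx":0,"ry":0,"rz":0,"grip":0}]'
python3 -c "
from h import *
s=ctrl.get_state();q=s['tcp_rot'];print(s['wrist_torque'],toH(s['eef_pos']*1000),np.degrees(2*np.arctan2(q[1],q[0])))"
```

```text
time: 33.6
eef_pos: [0.6317, 0.0785, 0.0491]
tcp_rot: [0.914, -0.407, -0.001, -0.007]
contact_force: [1.4, 23.6, 5.4]
opening: 0.129
finger_force: 101.9
[ 3.96943106 -0.26557403  1.7786352 ] [[90.78592206 59.58174459]] -47.983008759270824
```

The torque jumped to 1.8 N m, so the knob is at the tight stop. I relieve the push, release, lift and inspect.

```bash
python3 -m creep '[{"x":-1.6,"y":-1.6,"z":0,"rx":0,"ry":0,"rz":-1.5,"grip":0},{"x":-1.6,"y":-1.6,"z":0,"rx":0,"ry":0,"rz":-1.5,"grip":0},{"x":0,"y":0,"z":0,"rx":0,"ry":0,"rz":0,"grip":0},{"x":0,"y":0,"z":0,"rx":0,"ry":0,"rz":0,"grip":0.3},{"x":0,"y":0,"z":0,"rx":0,"ry":0,"rz":0,"grip":0.6},{"x":0,"y":0,"z":0,"rx":0,"ry":0,"rz":0,"grip":1},{"x":0,"y":0,"z":0,"rx":0,"ry":0,"rz":0,"grip":1},{"x":0,"y":0,"z":0,"rx":0,"ry":0,"rz":0,"grip":1},{"x":0,"y":0,"z":0,"rx":0,"ry":0,"rz":0,"grip":1},{"x":0,"y":0,"z":0,"rx":0,"ry":0,"rz":0,"grip":1}]'
python3 -m creep '[{"x":0,"y":0,"z":-15,"rx":0,"ry":0,"rz":0,"grip":1},{"x":0,"y":0,"z":-25,"rx":0,"ry":0,"rz":0,"grip":1},{"x":0,"y":0,"z":-30,"rx":0,"ry":0,"rz":0,"grip":1},{"x":0,"y":0,"z":-30,"rx":0,"ry":0,"rz":0,"grip":1},{"x":0,"y":0,"z":-30,"rx":0,"ry":0,"rz":0,"grip":1},{"x":-20,"y":20,"z":0,"rx":0,"ry":0,"rz":0,"grip":1},{"x":-20,"y":20,"z":0,"rx":0,"ry":0,"rz":0,"grip":1},{"x":-20,"y":20,"z":0,"rx":0,"ry":0,"rz":0,"grip":1},{"x":-20,"y":20,"z":0,"rx":0,"ry":0,"rz":0,"grip":1},{"x":-20,"y":20,"z":0,"rx":0,"ry":0,"rz":0,"grip":1}]'
python3 -c "
from h import *
flush((-105,-80,-50,-20,5,20))
print(toH(ctrl.get_state()['eef_pos']*1000))
c=optics.read_camera('scene')
for k in blobs(c,(22,150,120),(35,255,255),(285,180,335,240)): print(cv2.boundingRect(k),rect(c,k,.093),rect(c,k,.085))
print(proj(c,[[.6325,.0785,.093]]))"
```

```text
time: 34.43
eef_pos: [0.6306, 0.0735, 0.0472]
tcp_rot: [0.922, -0.387, -0.0, 0.0]
contact_force: [-0.7, -0.1, -0.6]
opening: 1.0
finger_force: 0.0
time: 35.27
eef_pos: [0.4879, 0.075, 0.1773]
tcp_rot: [0.922, -0.387, 0.0, 0.0]
contact_force: [0.0, -0.1, -0.8]
opening: 0.999
finger_force: 0.0
-105 [226, 226, 227, 226, 225, 216, 202, 207, 224, 247, 255, 255]
-80 [225, 226, 228, 228, 227, 218, 206, 208, 222, 246, 255, 255]
-50 [226, 226, 226, 227, 226, 222, 205, 194, 222, 245, 253, 255]
-20 [226, 227, 228, 228, 227, 217, 206, 200, 212, 241, 255, 255]
5 [227, 227, 227, 228, 227, 222, 210, 196, 207, 238, 252, 255]
20 [226, 226, 226, 226, 220, 210, 193, 179, 185, 201, 223, 237]
ends [(-125, 8, 53), (-122, 8, 49), (-119, 8, 49), (-116, 9, 48), (-113, 41, 21), (-110, 118, 9), (-107, 102, 14), (20, 105, 9), (23, 101, 9), (26, 99, 9), (29, 98, 9), (32, 101, 10), (35, 104, 20), (38, 112, 54), (41, 114, 87), (44, 114, 95)]
[[-57.72186516  47.37445179]]
(304, 201, 9, 19) ((636.1292114257812, 75.48255920410156), (18.626544952392578, 64.22078704833984), 53.713993072509766) ((630.7373046875, 79.54180145263672), (18.822998046875, 64.89808654785156), 53.71393966674805)
[[307.78483201 208.4601963 ]]
```

The bar is now about 6° further clockwise than at the start, so the knob reads about 1.39. The stone is flush and spans jaw to jaw. I check that the bystanders have not moved, then hand in.

```bash
python3 - <<'E'
from h import *
from plant import sign_off
c=optics.read_camera('scene'); a={'color':cv2.imread('pics/scene0.png')}
ok=True
for n,lo,hi,roi in [('tin',(0,170,120),(8,255,255),(285,150,325,190)),('case',(50,120,80),(75,255,255),(340,170,420,215)),('brown',(3,120,60),(14,255,255),(150,215,216,255)),('jig',(22,120,100),(35,255,255),(325,150,362,182)),('driver',(0,170,120),(8,255,255),(325,240,370,300))]:
    m=[cv2.minAreaRect(blobs(i,lo,hi,roi)[0])[0] for i in (a,c)]; d=np.linalg.norm(np.subtract(*m)); print(n,round(d,2)); ok&=d<1.5
if ok: print(sign_off())
E
```

```text
tin 0.0
case 0.32
brown 0.1
jig 0.12
driver 0.25
the job is handed in; nothing more can be done
None
```

The whetstone lies flat along the rail, held between the two jaws. The knob is tightened to its clockwise stop, the gripper is clear, and the job was handed in at about 35 s; the five bystanders I checked (not the strop or bottle) hadn't moved.

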